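# Unstack the repair kit into its colour-coded holders

### The job

The repair kit was piled up in two stacks on the bench. Take both stacks apart from the top, one piece at a time and without tipping anything over, and stand each piece upright and flat inside its own holder: solder spool in the large round grey one, red-lidded tub in the round red one, relay (pins up) in the blue one, green terminal block in the small green one, and the white box in the oblong white one. At the end all five must rest in their holders.

Things in the scene. Friction and masses are not known exactly. Their poses are not given: they have to be found in the camera images.
- spool: silver solder wire spool with grey flanges, standing on a flange: 60 mm diameter, 38 mm high; at the start it stands on the bench under the tub and relay. Origin: centre of its underside; z up.
- tub: small round tub, white with a red screw lid: 48 mm diameter, 26 mm high; at the start it stands on the spool, roughly centred. Origin: centre of its underside; z up.
- relay: plug-in relay, grey block with a black end carrying brass pins that point up: 22 mm (its x) by 28 mm (its y), body 34 mm high, 40 mm with the pins; at the start it stands on the tub's lid. Grasp the body, below the pins. Origin: centre of its underside; z up.
- metal_box: white die-cast box with screws at the lid's corners: 39 mm (its x) by 65 mm (its y), 28 mm high; at the start it stands on the bench under the green terminal block. Origin: centre of its underside; z up.
- terminal: small green screw terminal block: 16 mm (its x) by 22 mm (its y), 12 mm high; at the start it lies on the white box's lid, screws up. Origin: centre of its underside; z up.
- spool_holder: large round grey holder for the spool, a shallow dish of 76 mm inner diameter: fixed to the bench, floor 3 mm thick, lip 2.5 mm thick with its top 6.5 mm above the bench; two 3 mm thick screw tabs, 18 mm wide, stand out 12 mm beyond the lip along its +y and -y. Origin: centre of its underside, on the bench top; z up.
- tub_holder: round red holder for the tub, a shallow dish of 64 mm inner diameter: fixed to the bench, floor 3 mm thick, lip 2.5 mm thick with its top 6.5 mm above the bench; two 3 mm thick screw tabs, 18 mm wide, stand out 12 mm beyond the lip along its +y and -y. Origin: centre of its underside, on the bench top; z up.
- box_holder: oblong white holder for the white box, a shallow rectangular dish, inside 55 mm (its x) by 81 mm (its y), so the box's long side must lie along its y: fixed to the bench, floor 3 mm thick, lip 2.5 mm thick with its top 6.5 mm above the bench; two 3 mm thick screw tabs, 18 mm wide, stand out 12 mm beyond the lip along its +y and -y. Origin: centre of its underside, on the bench top; z up.
- relay_holder: small rectangular blue holder for the relay, inside 38 mm (its x) by 44 mm (its y); the relay fits at any turn: fixed to the bench, floor 3 mm thick, lip 2.5 mm thick with its top 6.5 mm above the bench; two 3 mm thick screw tabs, 18 mm wide, stand out 12 mm beyond the lip along its +y and -y. Origin: centre of its underside, on the bench top; z up.
- terminal_holder: smallest rectangular holder, green, for the green terminal block, inside 32 mm (its x) by 38 mm (its y); the block fits at any turn: fixed to the bench, floor 3 mm thick, lip 2.5 mm thick with its top 6.5 mm above the bench; two 3 mm thick screw tabs, 18 mm wide, stand out 12 mm beyond the lip along its +y and -y. Origin: centre of its underside, on the bench top; z up.
Things that resemble listed ones, but are neither listed nor needed, are in the scene too. There is more than one size of the tub_holder; the job needs the smaller.

How it is judged:
At the end, for the whole second after the job is handed in: Each of the five pieces stands upright (within 0.1 rad) on the floor of its own holder, inside the lip (underside no more than 5.5 mm above the bench, centre within 14 mm of the holder's centre), at rest (horizontal distance between relay and relay_holder below 0.014 m and z of relay in the frame of relay_holder between 0 and 0.0055 m and angle between each of relay, tub, spool, terminal, metal_box's own z axis and vertical below 0.1 rad and linear speed of each of relay, tub, spool, terminal, metal_box below 0.01 m/s and horizontal distance between tub and tub_holder below 0.014 m and z of tub in the frame of tub_holder between 0 and 0.0055 m and horizontal distance between spool and spool_holder below 0.014 m and z of spool in the frame of spool_holder between 0 and 0.0055 m and horizontal distance between terminal and terminal_holder below 0.014 m and z of terminal in the frame of terminal_holder between 0 and 0.0055 m and horizontal distance between metal_box and box_holder below 0.014 m and z of metal_box in the frame of box_holder between 0 and 0.0055 m); the robot touches nothing.
It fails at once if one of the five pieces is tipped over (angle between any of relay, tub, spool, terminal, metal_box's own z axis and vertical above 0.7 rad).
It fails at once if the tub is moved away with the relay still standing on it (distance of tub from where it was at the start of the episode above 0.04 m and horizontal distance between relay and tub below 0.025 m and z of relay in the frame of tub between 0.02 and 0.032 m).
It fails at once if the spool is moved away with the tub still standing on it (distance of spool from where it was at the start of the episode above 0.04 m and horizontal distance between tub and spool below 0.025 m and z of tub in the frame of spool between 0.032 and 0.044 m).
It fails at once if the white box is moved away with the green terminal block still standing on it (distance of metal_box from where it was at the start of the episode above 0.04 m and horizontal distance between terminal and metal_box below 0.025 m and z of terminal in the frame of metal_box between 0.022 and 0.034 m).
It also fails if it takes over 122 s, if anything falls off the work surface, if the arm or the gripper's body presses on something with over 40 N, if the wrist force passes 120 N, or if a joint passes its speed limit or range.

### The arm

A 7-joint arm with a two-finger parallel gripper is mounted at the origin on a cart in front of the work surface, level with it; the furniture and walls round the work are solid. World frame = base frame: x ahead of the robot, y to its left, z up, the work surface at z = 0. Lengths are in m, angles in rad, forces in N, time in s.
With the tool pointing down it reaches from about 0.425 to 1.025 m from the base axis. Payload 3.6 kg.
Tool frame: the origin (TCP) lies at the very end of the fingers, on their centre line; the grasp point (between the pads) lies 19 mm behind it (ctrl.grip_depth is the distance from the TCP to the grasp point, in m); z points along the fingers, y is the line along which they close (so a half turn about z gives the same grasp; the last joint's range is limited). The gripper opens to 85 mm and grips with 20 to 120 N. Pads are 22 mm wide; open, the fingers measure 114 mm over their backs; the gripper's body (76 mm by 85 mm) begins 54 mm behind the grasp point. The pads swing forward as they close: fully open they stand 13 mm farther back than shut.
Start: joints at [-1.26, 0.591, 0.048, 1.609, -0.033, 0.943, -0.034], TCP at [0.286, 0.666, 0.231] pointing down, gripper open.
Joint ranges: [-2.69, 2.69], [-0.47, 2.24], [-1.27, 1.36], [0.19, 2.51], [-1.53, 4.68], [0.08, 2.07], [-3.09, 3.09]. Speed limits (rad/s): [2.57, 2.57, 3.14, 3.14, 3.14, 3.14, 3.14].

### API

Orientations are given as a unit quaternion [w, x, y, z].
In Python, from rig import get_obs, capture, camera_info, ctrl, recognise, cut_out, mark_of gives the robot as it stands.
- The arm moves only by the tool apply_moves, never from a script. Its argument "rows" is a list of rows, each an object of numbers: "tx", "ty", "tz": the shift along the tool's x, y, z in cm; "ax", "ay", "az": the turn, a rotation vector about the tool's x, y, z in rad. A call has 1 to 5 rows; each row is the pose to reach, as a shift and turn from the pose commanded when the call began, along the tool's axes at that moment; what a row does not reach only later rows make up. A row lasts 1/12 s, in which the tool goes at most 41.7 mm and 7.16 degrees, less where a joint would pass 70% of its speed; a pose out of reach is approached as far as the arm can. A call with a gripper value outside its range is refused whole. "jaw" is the closure, from 0 (fully open) to 1 (shut), set as the call begins (left out, the last holds). The fingers move at their own pace and stop on an object; the grip force is fixed at half the most. Time passes only in rows, so rows that repeat a pose let the fingers close. It gives the time, the measured TCP pose, the force, the opening and the grip force at its end, in the units of the state.
- get_obs(): the state, without advancing time (a new reading comes with each control period).
- capture(name): name is "side" or "top" or "wrist"; returns (picture, depth): 420x560x3 uint8, red, green, blue; 420x560 float32, m along the optical axis (not along the pixel's ray), 0 where there is no reading.
- camera_info(name): a dict with "fx", "fy", "cx", "cy" (pixels), "k1" (the pictures are not rectified: a ray, as slopes to the right and down, at radius r is drawn at 1 + k1 r^2 times it, then the intrinsics apply), "pose" (4x4, takes a point from camera to world coordinates). Camera axes: x right, y down, z forward; pixel columns grow to the right and rows downward; lengths in m; the calibration is good to about 2 mm. A picture is of the moment at which its call begins: read the wrist's pose just before it. camera_info takes no time and is no camera call; for the wrist camera it gives the pose at the moment of the call.
- ctrl.hand_in(): hands the job in; it is judged then, once.
Trained networks look in the newest picture that a camera, given by its name, has taken for a name from the list of things; names that differ only in an ending like _2 or _b are one class to them, and where a whole thing is asked for, a point or a joint stands for the part that bears it (a point fixed in the world has none). Each returns a list of dicts, best first, with "p" (0 to 1); they miss things now and then, are a little off and sometimes report something else, mostly with a low value. They report only what shows in the picture. A call takes as long as a camera call. They do not tell look-alikes from the thing itself.
- recognise(label, camera): "point" ([x, y, z] in m, in world coordinates, good to about 4 mm: the middle of the surface that is visible of it).
- cut_out(label, camera): "region" (420x560 bool, what is visible of it).
- mark_of(label, camera): "point" ([x, y, z] in m, in world coordinates, good to about 4 mm: a listed point, or the origin of a listed thing).
The state is a dict: "clock": time; "qpos": joint angles; "joint_velocities": joint speeds; "effort": joint torques, N m; "position": TCP position; "tool_rot": TCP orientation; "ft_force": force on the tool from outside, world axes, zero at the start; "moment": the same for the moment, N m; "width": opening from 0.0 (shut) to 1.0 (fully open); "grasp_force": force on a finger pad.
Only numpy, scipy, OpenCV 4.12 (cv2) and the standard library are available. Lean on these libraries where they do the work, as an engineer would, in place of code of your own. Each camera call takes 0.05 s, during which the arm holds its last target. There are 200 camera calls.

## Working session

There is one attempt and no reset: what is moved stays moved. The work goes in short steps, Python scripts to look and compute and a tool call to move; the robot and the scene stay as the last step left them, time stands still between calls to the robot, and variables do not carry over. Pictures are saved under pics/ and viewed, at most 14 in all, crops included, and the job is handed in when it is done.

Besides the shell and the picture viewer there is one more tool, called by a JSON object that holds its "api" and its "payload", one argument or row to a line. apply_moves: Moves the arm, as the interface text tells. Its arguments: {"type":"object","properties":{"rows":{"type":"array","items":{"type":"object","properties":{"tx":{"type":"number"},"ty":{"type":"number"},"tz":{"type":"number"},"ax":{"type":"number"},"ay":{"type":"number"},"az":{"type":"number"}}}},"jaw":{"type":"number"}},"required":["rows"]}

```bash
mkdir -p pics; ls; cat > h.py <<'E'
import numpy as np, cv2
from rig import get_obs, capture, camera_info, ctrl, recognise, cut_out, mark_of
def save(img,n): cv2.imwrite(f'pics/{n}.png',cv2.cvtColor(img,cv2.COLOR_RGB2BGR))
def cloud(name,depth,info=None):
    c=info or camera_info(name); h,w=depth.shape
    u,v=np.meshgrid(np.arange(w),np.arange(h))
    K=np.array([[c['fx'],0,c['cx']],[0,c['fy'],c['cy']],[0,0,1.]])
    p=np.stack([u,v],-1).reshape(-1,1,2).astype(float)
    r=cv2.undistortPoints(p,K,np.array([c['k1'],0,0,0,0.])).reshape(h,w,2)
    P=np.dstack([r*depth[...,None],depth]); T=np.array(c['pose'])
    P=P@T[:3,:3].T+T[:3,3]; P[depth==0]=np.nan
    return P
def proj(name,X):
    c=camera_info(name);T=np.array(c['pose']);q=(np.asarray(X)-T[:3,3])@T[:3,:3]
    s=q[:2]/q[2];s=s*(1+c['k1']*(s@s));return (s*[c['fx'],c['fy']]+[c['cx'],c['cy']]).round().astype(int)
E
python3 - <<'E'
from h import *
for n in ['top','side']:
    im,d=capture(n); save(im,n+'0')
    for l in ['spool','tub','relay','metal_box','terminal','spool_holder','tub_holder','box_holder','relay_holder','terminal_holder']:
        for r in mark_of(l,n)[:4]: print(n,l,round(r['p'],2),np.round(r['point'],3),proj(n,r['point']))
o=get_obs();print(o['position'],o['tool_rot'],o['clock'])
E
```

```text
pics
top spool 0.53 [ 0.445 -0.316  0.   ] [331 246]
top spool 0.27 [ 0.438  0.244 -0.003] [140 248]
top spool 0.24 [0.606 0.077 0.001] [198 192]
top tub 0.51 [ 0.442 -0.319  0.039] [333 246]
top metal_box 0.81 [ 0.426 -0.124  0.   ] [264 252]
top terminal 0.71 [ 0.444 -0.317  0.033] [332 246]
top terminal 0.6 [ 0.43  -0.118  0.031] [262 251]
top spool_holder 0.7 [ 0.437  0.243 -0.001] [140 248]
top tub_holder 0.84 [ 0.609 -0.287  0.002] [320 190]
top tub_holder 0.63 [ 0.407 -0.595 -0.002] [427 259]
top box_holder 0.75 [ 0.435  0.064 -0.002] [201 249]
top relay_holder 0.71 [ 0.614 -0.108  0.005] [260 188]
top terminal_holder 0.67 [ 0.606  0.074 -0.002] [199 192]
side tub 0.66 [ 0.445 -0.324  0.037] [259 248]
side relay 0.73 [ 0.445 -0.317  0.062] [258 239]
side metal_box 0.67 [ 0.421 -0.127  0.003] [237 220]
side terminal 0.51 [ 0.428 -0.117  0.029] [238 211]
side spool_holder 0.8 [0.438 0.241 0.002] [224 166]
side tub_holder 0.83 [ 0.609 -0.285 -0.   ] [315 244]
side tub_holder 0.63 [ 0.408 -0.6    0.002] [270 341]
side box_holder 0.52 [ 0.43   0.061 -0.005] [230 192]
side relay_holder 0.44 [ 0.616 -0.108 -0.   ] [299 211]
side terminal_holder 0.5 [0.604 0.074 0.   ] [280 184]
[0.28552469 0.66642803 0.23130303] [1.16374119e-05 2.00988365e-01 9.79593628e-01 1.72343656e-05] 1.1
```

View pictures.

View pics/top0.png

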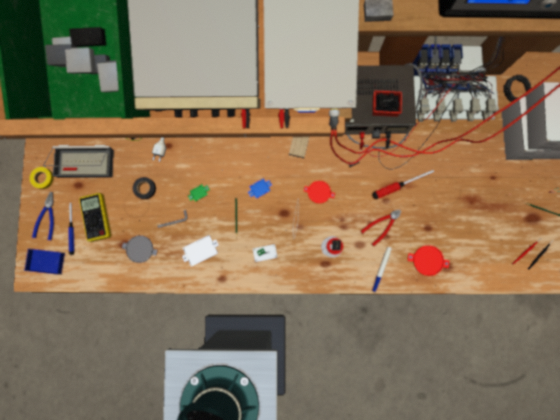

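View pics/side0.png

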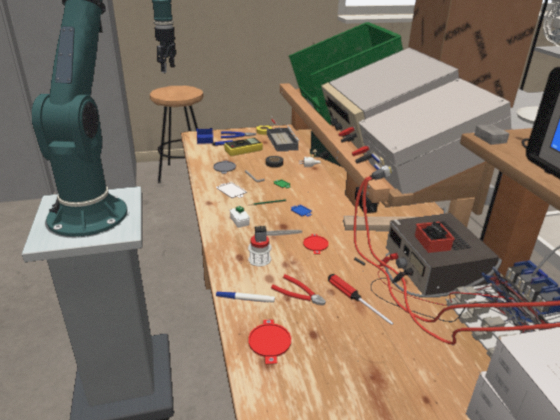

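Top view shows: stack A (relay/tub/spool) at (333,246), box with terminal at (264,252), holders grey (140,248), white (201,249), green (199,192), blue (260,188), red small (319,191) and red large (428,261). Possible confusions are the second red dish, black rings at (144,188), and the blue tray at (44,261).

{"api": "apply_moves", "payload": {
  "rows": [
    {"az": -0.1},
    {"az": -0.2},
    {"az": -0.3},
    {"az": -0.405},
    {"az": -0.405}
  ],
  "jaw": 0
}}

```text
invalid input at $.rows[0]: expected keys tx, ty, tz, ax, ay, az
```

```bash
python3 - <<'E'
from h import *
o=get_obs();print(o['position'],o['tool_rot'],o['clock'],o['width'])
print(np.round(camera_info('wrist')['pose'],3), camera_info('wrist')['fx'])
for n in ['top','side']:
    im,d=capture(n); P=cloud(n,d); hsv=cv2.cvtColor(im,cv2.COLOR_RGB2HSV)
    for l in ['tub_holder','spool_holder']:
        for r in cut_out(l,n)[:2]:
            q=P[r['region']];q=q[~np.isnan(q[:,0])]; lo,hi=np.percentile(q,[2,98],axis=0);print(n,l,round(r['p'],2),r['region'].sum(),np.round((lo+hi)/2,3),np.round(hi-lo,3))
E
```

```text
[0.28552469 0.66642803 0.23130303] [1.16374119e-05 2.00988365e-01 9.79593628e-01 1.72343656e-05] 1.1 0.9978106654217161
[[ 0.394  0.87   0.296  0.209]
 [ 0.919 -0.373 -0.127  0.698]
 [ 0.     0.322 -0.947  0.373]
 [ 0.     0.     0.     1.   ]] 354.49529853887395
top tub_holder 0.97 856 [ 0.404 -0.596  0.004] [0.077 0.108 0.012]
top tub_holder 0.59 515 [ 0.604 -0.285  0.003] [0.062 0.08  0.011]
top spool_holder 0.74 458 [ 0.604 -0.283  0.003] [0.061 0.076 0.011]
top spool_holder 0.58 601 [0.436 0.242 0.004] [0.067 0.086 0.011]
side tub_holder 0.7 352 [ 0.609 -0.29   0.002] [0.063 0.078 0.008]
side tub_holder 0.68 1294 [ 0.408 -0.601  0.004] [0.08  0.105 0.008]
side spool_holder 0.52 231 [0.441 0.247 0.001] [0.072 0.1   0.01 ]
```

The dish at (0.609,-0.287) is clearly the smaller red one.

{"api": "apply_moves", "payload": {
  "rows": [
    {"tx": 0, "ty": 0, "tz": 0, "ax": 0, "ay": 0, "az": -0.1},
    {"tx": 0, "ty": 0, "tz": 0, "ax": 0, "ay": 0, "az": -0.2},
    {"tx": 0, "ty": 0, "tz": 0, "ax": 0, "ay": 0, "az": -0.3},
    {"tx": 0, "ty": 0, "tz": 0, "ax": 0, "ay": 0, "az": -0.405},
    {"tx": 0, "ty": 0, "tz": 0, "ax": 0, "ay": 0, "az": -0.405}
  ],
  "jaw": 0
}}

```text
clock: 1.82
position: [0.2858, 0.6663, 0.2313]
tool_rot: [-0.0, -0.001, 1.0, 0.0]
ft_force: [0.6, 0.6, -0.8]
width: 0.999
grasp_force: 0.0
```

{"api": "apply_moves", "payload": {
  "rows": [
    {"tx": -2.7, "ty": -3, "tz": 0, "ax": 0, "ay": 0, "az": 0},
    {"tx": -5.4, "ty": -6, "tz": 0, "ax": 0, "ay": 0, "az": 0},
    {"tx": -8.1, "ty": -9, "tz": 0, "ax": 0, "ay": 0, "az": 0},
    {"tx": -10.8, "ty": -12, "tz": 0, "ax": 0, "ay": 0, "az": 0},
    {"tx": -13.5, "ty": -15, "tz": 0, "ax": 0, "ay": 0, "az": 0}
  ]
}}

```text
clock: 2.23
position: [0.4217, 0.515, 0.2315]
tool_rot: [0.0, 0.001, 1.0, 0.0]
ft_force: [-0.3, 0.1, 0.1]
width: 0.999
grasp_force: 0.0
```

{"api": "apply_moves", "payload": {
  "rows": [
    {"tx": -2, "ty": -3.5, "tz": 0, "ax": 0, "ay": 0, "az": 0},
    {"tx": -4, "ty": -7, "tz": 0, "ax": 0, "ay": 0, "az": 0},
    {"tx": -6, "ty": -10.5, "tz": 0, "ax": 0, "ay": 0, "az": 0},
    {"tx": -8, "ty": -14, "tz": 0, "ax": 0, "ay": 0, "az": 0},
    {"tx": -10, "ty": -17.5, "tz": 0, "ax": 0, "ay": 0, "az": 0}
  ]
}}

```text
clock: 2.65
position: [0.5214, 0.3397, 0.2316]
tool_rot: [0.0, 0.001, 1.0, 0.0]
ft_force: [0.9, 0.2, -0.2]
width: 1.004
grasp_force: 0.0
```

{"api": "apply_moves", "payload": {
  "rows": [
    {"tx": 0, "ty": -4, "tz": 0, "ax": 0, "ay": 0, "az": 0},
    {"tx": 0, "ty": -8, "tz": 0, "ax": 0, "ay": 0, "az": 0},
    {"tx": 0, "ty": -12, "tz": 0, "ax": 0, "ay": 0, "az": 0},
    {"tx": 0, "ty": -16, "tz": 0, "ax": 0, "ay": 0, "az": 0},
    {"tx": 0, "ty": -20, "tz": 0, "ax": 0, "ay": 0, "az": 0}
  ]
}}

```text
clock: 3.07
position: [0.5206, 0.1396, 0.2316]
tool_rot: [0.0, 0.001, 1.0, 0.0]
ft_force: [1.2, 0.1, 0.2]
width: 0.997
grasp_force: 0.0
```

```bash
python3 - <<'E'
from h import *
i=camera_info('wrist');im,d=capture('wrist');np.savez('w1.npz',im=im,d=d,pose=i['pose']);save(im,'w1');print(get_obs()['position'])
E
```

```text
[0.52017458 0.12819939 0.23127065]
```

{"api": "apply_moves", "payload": {
  "rows": [
    {"tx": 0, "ty": -4, "tz": 0, "ax": 0, "ay": 0, "az": 0},
    {"tx": 0, "ty": -8, "tz": 0, "ax": 0, "ay": 0, "az": 0},
    {"tx": 0, "ty": -12, "tz": 0, "ax": 0, "ay": 0, "az": 0},
    {"tx": 0, "ty": -16, "tz": 0, "ax": 0, "ay": 0, "az": 0},
    {"tx": 0, "ty": -20, "tz": 0, "ax": 0, "ay": 0, "az": 0}
  ]
}}

```text
clock: 3.53
position: [0.5207, -0.0601, 0.2317]
tool_rot: [0.0, 0.001, 1.0, 0.0]
ft_force: [0.2, 0.2, -0.7]
width: 1.004
grasp_force: 0.0
```

```bash
python3 - <<'E'
from h import *
i=camera_info('wrist');im,d=capture('wrist');np.savez('w2.npz',im=im,d=d,pose=i['pose']);save(im,'w2');print(get_obs()['position'])
E
```

```text
[ 0.52009515 -0.07113513  0.2318494 ]
```

{"api": "apply_moves", "payload": {
  "rows": [
    {"tx": 0.5, "ty": -4, "tz": 0, "ax": 0, "ay": 0, "az": 0},
    {"tx": 1, "ty": -8, "tz": 0, "ax": 0, "ay": 0, "az": 0},
    {"tx": 2, "ty": -12, "tz": 0, "ax": 0, "ay": 0, "az": 0},
    {"tx": 4, "ty": -15, "tz": 0, "ax": 0, "ay": 0, "az": 0},
    {"tx": 6, "ty": -17, "tz": 0, "ax": 0, "ay": 0, "az": 0}
  ]
}}

```text
clock: 4.0
position: [0.4605, -0.2324, 0.2317]
tool_rot: [0.001, 0.003, 1.0, -0.001]
ft_force: [-0.6, 0.6, 0.3]
width: 1.005
grasp_force: 0.0
```

{"api": "apply_moves", "payload": {
  "rows": [
    {"tx": 2, "ty": -3, "tz": 0, "ax": 0, "ay": 0, "az": 0},
    {"tx": 4, "ty": -6, "tz": 0, "ax": 0, "ay": 0, "az": 0},
    {"tx": 5, "ty": -8, "tz": 0, "ax": 0, "ay": 0, "az": 0},
    {"tx": 5, "ty": -8, "tz": 0, "ax": 0, "ay": 0, "az": 0},
    {"tx": 5, "ty": -8, "tz": 0, "ax": 0, "ay": 0, "az": 0}
  ]
}}

```text
clock: 4.42
position: [0.4102, -0.3098, 0.2315]
tool_rot: [0.0, 0.003, 1.0, -0.0]
ft_force: [0.5, -0.1, 0.2]
width: 1.0
grasp_force: 0.0
```

```bash
python3 - <<'E'
from h import *
i=camera_info('wrist');im,d=capture('wrist');np.savez('w3.npz',im=im,d=d,pose=i['pose']);save(im,'w3');print(get_obs()['position'],get_obs()['clock'])
P=cloud('wrist',d,i)
def rep(l):
    for r in cut_out(l,'wrist')[:2]:
        q=P[r['region']];q=q[~np.isnan(q[:,0])];zt=np.percentile(q[:,2],97)
        lo,hi=np.percentile(q,[1,99],axis=0)
        # top body face slab
        print(l,round(r['p'],2),r['region'].sum(),'ext',lo.round(3),hi.round(3),'zt',round(zt,3))
for l in ['relay','tub','spool','tub_holder']: rep(l)
for l in ['relay','tub','spool','tub_holder']:
    for r in mark_of(l,'wrist')[:2]: print(l,round(r['p'],2),np.round(r['point'],3))
E
```

```text
[ 0.4111547  -0.30831454  0.23144188] 4.4667
relay 0.68 1090 ext [ 0.432 -0.334  0.063] [ 0.459 -0.312  0.103] zt 0.102
tub 0.74 1250 ext [ 0.421 -0.345  0.04 ] [ 0.462 -0.3    0.065] zt 0.065
tub 0.66 984 ext [ 0.432 -0.333  0.069] [ 0.459 -0.313  0.104] zt 0.103
spool 0.91 1068 ext [ 0.416 -0.346 -0.   ] [ 0.463 -0.29   0.039] zt 0.038
tub_holder 0.94 2369 ext [ 0.573 -0.327 -0.   ] [ 0.639 -0.243  0.006] zt 0.006
tub_holder 0.63 3895 ext [ 0.365 -0.612 -0.001] [ 0.448 -0.539  0.008] zt 0.008
relay 0.59 [ 0.442 -0.325  0.064]
relay 0.29 [ 0.617 -0.108 -0.   ]
tub 0.9 [ 0.441 -0.325  0.036]
spool 0.71 [ 0.45  -0.321  0.001]
tub_holder 0.88 [ 0.604 -0.285 -0.001]
tub_holder 0.83 [ 0.404 -0.596 -0.   ]
```

View pics/w3.png

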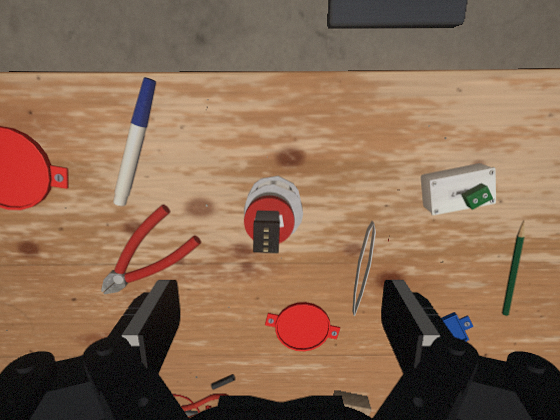

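```bash
cat >> h.py <<'E'
def slab(P,c,rad,z0,z1):
    m=(np.hypot(P[...,0]-c[0],P[...,1]-c[1])<rad)&(P[...,2]>z0)&(P[...,2]<z1)
    q=P[m]; r=cv2.minAreaRect((q[:,:2]*1000).astype(np.float32)); return q,r
E
python3 - <<'E'
from h import *
w=np.load('w3.npz');i=camera_info('wrist');i['pose']=w['pose'];P=cloud('wrist',w['d'],i)
for z in [(.094,.1),(.09,.106),(.098,.106)]: print('relay',z,len(slab(P,(.445,-.323),.03,*z)[0]),slab(P,(.445,-.323),.03,*z)[1])
# circle fits by top slabs
for n,c,z in [('tub',(.443,-.323),(.06,.067)),('spool',(.446,-.32),(.034,.042))]:
    q,r=slab(P,c,.045,*z);print(n,len(q),cv2.minEnclosingCircle((q[:,:2]*1000).astype(np.float32)),r)
for k in ['w1','w2','w3']:
    w=np.load(k+'.npz');i['pose']=w['pose'];P=cloud('wrist',w['d'],i)
    for n,c in [('grey',(.438,.242)),('white',(.433,.063)),('green',(.606,.074)),('blue',(.615,-.108)),('red',(.606,-.286)),('box',(.424,-.125))]:
        q,r=slab(P,c,.075,.0015 if n!='box' else .02,.03 if n!='box' else .034)
        if len(q)>200:print(k,n,len(q),np.round(r[0],1),np.round(r[1],1),round(r[2],1))
        if len(q)>200 and n=='box':
            q,r=slab(P,c,.06,.036,.046)
            if len(q)>30:print(k,'terminal',len(q),r)
E
```

```text
relay (0.094, 0.1) 776 ((445.8094177246094, -323.4756164550781), (21.846454620361328, 28.67515754699707), 87.50749206542969)
relay (0.09, 0.106) 846 ((445.8094177246094, -323.4756164550781), (21.846454620361328, 28.67515754699707), 87.50749206542969)
relay (0.098, 0.106) 340 ((445.6860046386719, -323.442626953125), (21.283987045288086, 27.21695899963379), 88.24115753173828)
tub 1084 ((444.4809875488281, -322.1127624511719), 23.904525756835938) ((442.5298156738281, -321.6088562011719), (47.09345245361328, 42.989715576171875), 81.99626159667969)
spool 746 ((444.9945983886719, -318.7546081542969), 29.9113826751709) ((437.556884765625, -315.56561279296875), (59.22917175292969, 42.904354095458984), 66.4278793334961)
w1 grey 4789 [427.2 248.5] [115.5 103.5] 67.1
w1 white 4619 [421.   61.5] [109.5 120. ] 6.2
w1 green 1334 [586.5  83.8] [ 52.6 106.2] 60.1
w1 blue 1425 [607.4 -91.3] [ 43.1 113. ] 29.8
w1 box 1109 [ 423.1 -110. ] [39.7 32.6] 8.3
w1 terminal 56 ((429.4194030761719, -105.27157592773438), (6.0530595779418945, 11.911157608032227), 75.47673034667969)
w2 grey 613 [441.3 192.9] [72.4 40. ] 14.2
w2 white 5042 [428.   71.6] [121.5 126.4] 89.1
w2 green 1378 [602.8  80.7] [ 86.  118.4] 31.2
w2 blue 1526 [607.2 -90.9] [ 78.9 106.6] 1.8
w2 red 2463 [ 598.3 -276.3] [105.9  87.5] 82.1
w2 box 2744 [ 426.4 -127.1] [39.  65.9] 11.5
w2 terminal 483 ((428.9874572753906, -116.02152252197266), (15.884523391723633, 21.973743438720703), 31.519344329833984)
w3 blue 419 [592.6 -73.8] [43.7 67.5] 36.3
w3 red 1968 [ 604.9 -272.8] [ 68.6 114.1] 7.2
w3 box 2140 [ 426.2 -127.1] [40.3 66.5] 11.8
w3 terminal 392 ((429.1233215332031, -116.32915496826172), (17.91130256652832, 22.725828170776367), 30.914451599121094)
```

The wrist picture shows the relay at (267,232) on the red lid (270,220), spool under it at (273,200), box with terminal at (458,190), and the small red dish at (303,326). The relay's 22 mm side is along y.

```bash
cat >> h.py <<'E'
def holder(im,P,n,c):
    h,s,v=[a.astype(int) for a in cv2.split(cv2.cvtColor(im,cv2.COLOR_RGB2HSV))]
    m={'green':(h>40)&(h<85)&(s>100),'blue':(h>95)&(h<130)&(s>100),'red':((h<8)|(h>172))&(s>150),'white':(s<50)&(v>150),'grey':(s<50)&(v>60)}[n]
    m=m&(np.hypot(P[...,0]-c[0],P[...,1]-c[1])<.085)&(P[...,2]<.02)
    m=cv2.morphologyEx(m.astype(np.uint8),cv2.MORPH_OPEN,np.ones((3,3)))
    k,L,S,_=cv2.connectedComponentsWithStats(m)
    if k<2: return
    j=1+np.argmax(S[1:,4]);m=L==j;q=P[m];b=S[j]
    r=cv2.minAreaRect((q[:,:2]*1000).astype(np.float32))
    return len(q),np.round(np.median(q,0),3),np.round(r[0],1),np.round(r[1],1),round(r[2],1),'bbox',b[:4]
H=dict(grey=(.438,.242),white=(.433,.063),green=(.606,.074),blue=(.615,-.108),red=(.606,-.286))
E
python3 - <<'E'
from h import *
i=camera_info('wrist')
for k in ['w1','w2','w3']:
    w=np.load(k+'.npz');i['pose']=w['pose'];P=cloud('wrist',w['d'],i)
    for n in H: print(k,n,holder(w['im'],P,n,H[n]))
E
```

```text
w1 grey (5726, array([0.436, 0.241, 0.002]), array([437.7, 240.5]), array([78.3, 83.9]), 30.1, 'bbox', array([333,  44, 102,  86], dtype=int32))
w1 white (6234, array([0.432, 0.061, 0.002]), array([433.2,  60.3]), array([ 61.5, 112.6]), 26.3, 'bbox', array([148,  35, 107,  97], dtype=int32))
w1 green (1210, array([0.604, 0.071, 0.002]), array([605.3,  69.8]), array([35.6, 65.2]), 29.8, 'bbox', array([195, 224,  53,  40], dtype=int32))
w1 blue (1512, array([ 0.617, -0.112,  0.002]), array([ 616.9, -110.7]), array([40.7, 70.1]), 28.9, 'bbox', array([ 35, 233,  56,  45], dtype=int32))
w1 red None
w2 grey (788, array([0.437, 0.205, 0.002]), array([446.3, 203.8]), array([56.3, 22.4]), 14.2, 'bbox', array([536,  66,  24,  57], dtype=int32))
w2 white (6238, array([0.433, 0.062, 0.002]), array([433.8,  60.4]), array([ 60.2, 110.8]), 26.0, 'bbox', array([349,  33, 112,  98], dtype=int32))
w2 green (1225, array([0.605, 0.071, 0.002]), array([604.9,  70.4]), array([36.1, 63.9]), 31.0, 'bbox', array([368, 224,  53,  40], dtype=int32))
w2 blue (1456, array([ 0.617, -0.111,  0.002]), array([ 617.9, -111.9]), array([41.2, 69.7]), 29.4, 'bbox', array([209, 232,  56,  43], dtype=int32))
w2 red (2981, array([ 0.607, -0.288,  0.002]), array([ 606.7, -288.3]), array([68.9, 85.5]), 25.3, 'bbox', array([ 40, 218,  85,  56], dtype=int32))
w3 grey None
w3 white None
w3 green None
w3 blue (430, array([ 0.605, -0.094,  0.002]), array([604.7, -90.4]), array([43.5, 26.9]), 36.0, 'bbox', array([443, 313,  27,  27], dtype=int32))
w3 red (2324, array([ 0.606, -0.285,  0.002]), array([ 606.6, -286. ]), array([79. , 70.5]), 36.1, 'bbox', array([265, 302,  73,  49], dtype=int32))
```

View pics/w1.png

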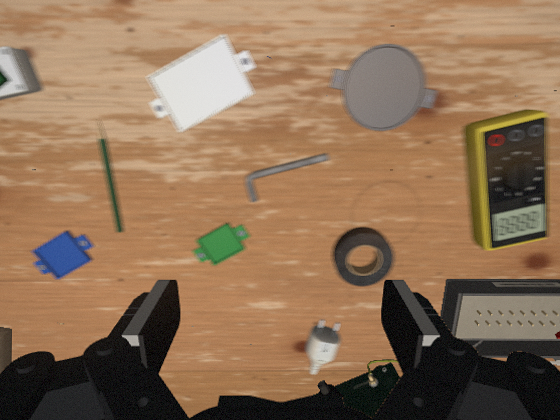

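{"api": "apply_moves", "payload": {
  "rows": [
    {"tx": -3.45, "ty": -1.4, "tz": 0, "ax": 0, "ay": 0, "az": 0.04},
    {"tx": -3.45, "ty": -1.4, "tz": 3, "ax": 0, "ay": 0, "az": 0.04},
    {"tx": -3.45, "ty": -1.4, "tz": 6, "ax": 0, "ay": 0, "az": 0.04},
    {"tx": -3.45, "ty": -1.4, "tz": 8, "ax": 0, "ay": 0, "az": 0.04},
    {"tx": -3.45, "ty": -1.4, "tz": 8, "ax": 0, "ay": 0, "az": 0.04}
  ]
}}

```text
clock: 5.28
position: [0.4429, -0.3204, 0.1475]
tool_rot: [-0.004, 0.02, 1.0, 0.002]
ft_force: [-0.3, 1.3, 0.1]
width: 1.001
grasp_force: 0.0
```

{"api": "apply_moves", "payload": {
  "rows": [
    {"tx": 0, "ty": 0, "tz": 2, "ax": 0, "ay": 0, "az": 0},
    {"tx": 0, "ty": 0, "tz": 4, "ax": 0, "ay": 0, "az": 0},
    {"tx": 0, "ty": 0, "tz": 6, "ax": 0, "ay": 0, "az": 0},
    {"tx": 0, "ty": 0, "tz": 7.95, "ax": 0, "ay": 0, "az": 0},
    {"tx": 0, "ty": 0, "tz": 7.95, "ax": 0, "ay": 0, "az": 0}
  ]
}}

```text
clock: 5.7
position: [0.4442, -0.3216, 0.07]
tool_rot: [-0.002, 0.02, 1.0, 0.001]
ft_force: [1.1, -0.3, -0.2]
width: 0.994
grasp_force: 0.0
```

```bash
python3 - <<'E'
from h import *
i=camera_info('wrist');im,d=capture('wrist');save(im,'w4');o=get_obs();print(o['position'],o['ft_force'])
P=cloud('wrist',d,i);q,r=slab(P,(.445,-.323),.03,.09,.106);print(len(q),r)
E
```

```text
[ 0.44486396 -0.32207215  0.07142123] [-0.71174046 -0.15115202  0.11557355]
3998 ((445.5889892578125, -323.67340087890625), (22.004343032836914, 29.025955200195312), 87.80767822265625)
```

View pics/w4.png

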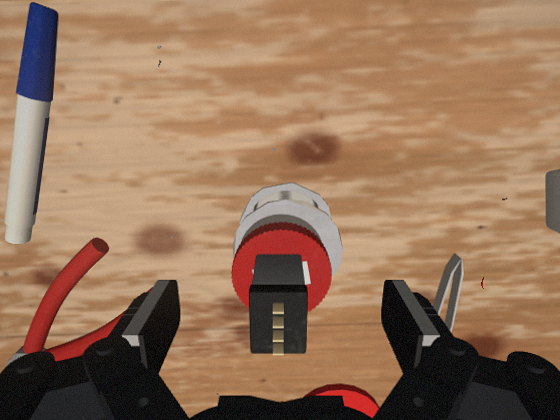

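Relay at (278,310) is centred between the fingers (finger midline x≈280). I'll close on it.

{"api": "apply_moves", "payload": {
  "rows": [
    {"tx": 0, "ty": 0, "tz": 0, "ax": 0, "ay": 0, "az": 0},
    {"tx": 0, "ty": 0, "tz": 0, "ax": 0, "ay": 0, "az": 0},
    {"tx": 0, "ty": 0, "tz": 0, "ax": 0, "ay": 0, "az": 0},
    {"tx": 0, "ty": 0, "tz": 0, "ax": 0, "ay": 0, "az": 0},
    {"tx": 0, "ty": 0, "tz": 0, "ax": 0, "ay": 0, "az": 0}
  ],
  "jaw": 1
}}

```text
clock: 6.17
position: [0.4457, -0.3228, 0.0727]
tool_rot: [0.001, 0.02, 1.0, -0.0]
ft_force: [0.6, 0.8, 0.0]
width: 0.3
grasp_force: 0.0
```

{"api": "apply_moves", "payload": {
  "rows": [
    {"tx": 0, "ty": 0, "tz": 0, "ax": 0, "ay": 0, "az": 0},
    {"tx": 0, "ty": 0, "tz": 0, "ax": 0, "ay": 0, "az": 0},
    {"tx": 0, "ty": 0, "tz": 0, "ax": 0, "ay": 0, "az": 0},
    {"tx": 0, "ty": 0, "tz": 0, "ax": 0, "ay": 0, "az": 0},
    {"tx": 0, "ty": 0, "tz": 0, "ax": 0, "ay": 0, "az": 0}
  ]
}}

```text
clock: 6.58
position: [0.4458, -0.3229, 0.0728]
tool_rot: [0.001, 0.02, 1.0, -0.0]
ft_force: [-0.9, -0.0, 7.1]
width: 0.244
grasp_force: 59.3
```

{"api": "apply_moves", "payload": {
  "rows": [
    {"tx": 0, "ty": 0, "tz": -0.5, "ax": 0, "ay": 0, "az": 0},
    {"tx": 0, "ty": 0, "tz": -1.5, "ax": 0, "ay": 0, "az": 0},
    {"tx": 0, "ty": 0, "tz": -3, "ax": 0, "ay": 0, "az": 0},
    {"tx": 0, "ty": 0, "tz": -5, "ax": 0, "ay": 0, "az": 0},
    {"tx": 0, "ty": 0, "tz": -7, "ax": 0, "ay": 0, "az": 0}
  ]
}}

```text
clock: 7.0
position: [0.4447, -0.3223, 0.1428]
tool_rot: [-0.001, 0.02, 1.0, 0.0]
ft_force: [-0.3, -0.1, -1.5]
width: 0.246
grasp_force: 58.7
```

```bash
python3 - <<'E'
from h import *
i=camera_info('wrist');im,d=capture('wrist');save(im,'w5');o=get_obs();print(o['position'],o['ft_force'],o['width'])
P=cloud('wrist',d,i);q,r=slab(P,o['position'],.03,.15,.19);print(len(q),r,q[:,2].max())
q,r=slab(P,(.444,-.322),.04,.058,.068);print(len(q),r,cv2.minEnclosingCircle((q[:,:2]*1000).astype(np.float32)))
q,r=slab(P,(.444,-.322),.04,.034,.042);print(len(q),r,cv2.minEnclosingCircle((q[:,:2]*1000).astype(np.float32)))
E
```

```text
[ 0.44693089 -0.32383337  0.14654968] [0.81215667 0.03525744 1.19312519] 0.24484849171829948
9393 ((444.7985534667969, -323.76214599609375), (57.48980712890625, 29.105436325073242), 87.99353790283203) 0.1899923953175966
3702 ((442.9305419921875, -322.16058349609375), (46.925106048583984, 43.85969161987305), 87.9471435546875) ((444.65753173828125, -322.24383544921875), 23.91217041015625)
1315 ((437.0758056640625, -315.5987243652344), (59.416385650634766, 42.33484649658203), 68.50065612792969) ((444.5542907714844, -318.4825744628906), 29.842679977416992)
```

View pics/w5.png

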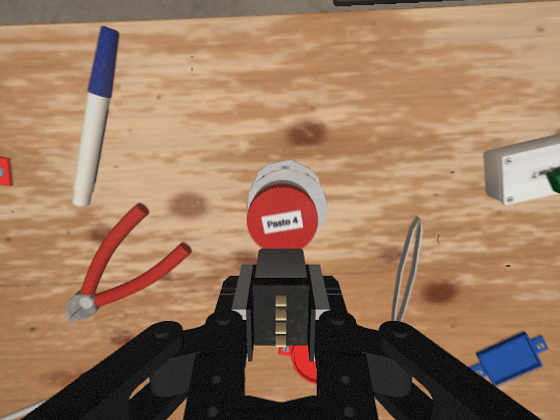

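Relay is held upright (280,300); tub lid stays at (283,217) undisturbed. Next: the blue holder.

{"api": "apply_moves", "payload": {
  "rows": [
    {"tx": -1.63, "ty": 2.18, "tz": 0, "ax": 0, "ay": 0, "az": 0},
    {"tx": -3.26, "ty": 4.36, "tz": 0, "ax": 0, "ay": 0, "az": 0},
    {"tx": -4.89, "ty": 6.54, "tz": 0, "ax": 0, "ay": 0, "az": 0},
    {"tx": -6.5, "ty": 8.7, "tz": 0, "ax": 0, "ay": 0, "az": 0},
    {"tx": -8.15, "ty": 10.9, "tz": 0, "ax": 0, "ay": 0, "az": 0}
  ]
}}

```text
clock: 7.47
position: [0.5315, -0.216, 0.1424]
tool_rot: [0.0, 0.02, 1.0, -0.0]
ft_force: [0.1, -0.4, -1.7]
width: 0.249
grasp_force: 58.7
```

{"api": "apply_moves", "payload": {
  "rows": [
    {"tx": -2, "ty": 2.7, "tz": 0, "ax": 0, "ay": 0, "az": -0.11},
    {"tx": -4, "ty": 5.4, "tz": 0, "ax": 0, "ay": 0, "az": -0.22},
    {"tx": -6, "ty": 8.1, "tz": 0, "ax": 0, "ay": 0, "az": -0.33},
    {"tx": -8.15, "ty": 10.9, "tz": 0, "ax": 0, "ay": 0, "az": -0.44},
    {"tx": -8.15, "ty": 10.9, "tz": 0, "ax": 0, "ay": 0, "az": -0.54}
  ]
}}

```text
clock: 7.88
position: [0.6229, -0.1016, 0.143]
tool_rot: [0.004, -0.255, 0.967, 0.002]
ft_force: [0.4, 0.9, 0.4]
width: 0.248
grasp_force: 58.6
```

{"api": "apply_moves", "payload": {
  "rows": [
    {"tx": 0, "ty": 0, "tz": 0.5, "ax": 0, "ay": 0, "az": 0},
    {"tx": 0, "ty": 0, "tz": 1, "ax": 0, "ay": 0, "az": 0},
    {"tx": 0, "ty": 0, "tz": 2, "ax": 0, "ay": 0, "az": 0},
    {"tx": 0, "ty": 0, "tz": 3, "ax": 0, "ay": 0, "az": 0},
    {"tx": 0, "ty": 0, "tz": 3, "ax": 0, "ay": 0, "az": 0}
  ]
}}

```text
clock: 8.3
position: [0.614, -0.1123, 0.1091]
tool_rot: [-0.003, -0.246, 0.969, 0.001]
ft_force: [-0.9, -0.3, 0.2]
width: 0.244
grasp_force: 58.7
```

```bash
python3 - <<'E'
from h import *
i=camera_info('wrist');im,d=capture('wrist');save(im,'w6');o=get_obs();print(o['position'],o['tool_rot'],o['width'])
P=cloud('wrist',d,i);print(holder(im,P,'blue',(.617,-.111)),holder(im,P,'red',H['red']))
for z in [(.125,.15)]: q,r=slab(P,o['position'],.02,*z);print(len(q),r)
E
```

```text
[ 0.614707   -0.11211341  0.10996238] [-2.06945722e-03 -2.46460944e-01  9.69150424e-01  4.20547288e-04] 0.24780847411031326
(4173, array([ 0.617, -0.109,  0.002]), array([ 617.4, -109.5]), array([42.8, 72.3]), 29.4, 'bbox', array([234, 187,  98,  57], dtype=int32)) (10365, array([ 0.606, -0.286,  0.002]), array([ 606.2, -283.7]), array([69.7, 79.5]), 25.9, 'bbox', array([  0,  19, 123, 119], dtype=int32))
5859 ((613.1683349609375, -111.61735534667969), (29.01472282409668, 34.775901794433594), 29.26236343383789)
```

View pics/w6.png

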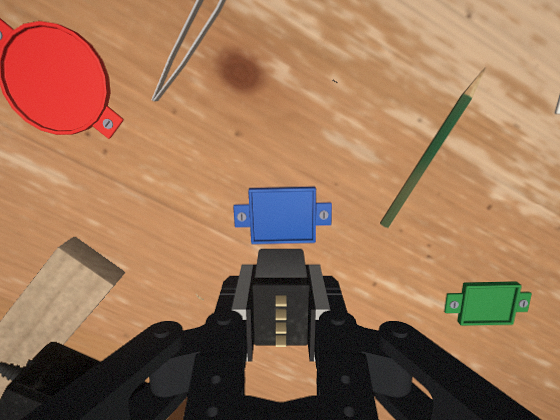

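{"api": "apply_moves", "payload": {
  "rows": [
    {"tx": -0.3, "ty": 0.1, "tz": 2, "ax": 0, "ay": 0, "az": 0},
    {"tx": -0.3, "ty": 0.1, "tz": 4, "ax": 0, "ay": 0, "az": 0},
    {"tx": -0.3, "ty": 0.1, "tz": 6, "ax": 0, "ay": 0, "az": 0},
    {"tx": -0.3, "ty": 0.1, "tz": 7.5, "ax": 0, "ay": 0, "az": 0},
    {"tx": -0.3, "ty": 0.1, "tz": 8.5, "ax": 0, "ay": 0, "az": 0}
  ]
}}

```text
clock: 8.77
position: [0.6179, -0.1093, 0.0252]
tool_rot: [-0.001, -0.247, 0.969, 0.0]
ft_force: [-0.9, 0.7, 0.0]
width: 0.244
grasp_force: 58.7
```

{"api": "apply_moves", "payload": {
  "rows": [
    {"tx": 0, "ty": 0, "tz": 0.5, "ax": 0, "ay": 0, "az": 0},
    {"tx": 0, "ty": 0, "tz": 1, "ax": 0, "ay": 0, "az": 0},
    {"tx": 0, "ty": 0, "tz": 1.4, "ax": 0, "ay": 0, "az": 0},
    {"tx": 0, "ty": 0, "tz": 1.5, "ax": 0, "ay": 0, "az": 0},
    {"tx": 0, "ty": 0, "tz": 1.5, "ax": 0, "ay": 0, "az": 0}
  ]
}}

```text
clock: 9.18
position: [0.6193, -0.109, 0.0122]
tool_rot: [0.0, -0.247, 0.969, -0.0]
ft_force: [1.1, 0.1, -0.6]
width: 0.251
grasp_force: 58.7
```

```bash
python3 - <<'E'
from h import *
i=camera_info('wrist');im,d=capture('wrist');save(im,'w7');o=get_obs();print(o['position'],o['tool_rot'],o['ft_force'])
P=cloud('wrist',d,i);print(holder(im,P,'blue',(.617,-.111)))
q,r=slab(P,o['position'],.02,.03,.047);print(len(q),r)
E
```

```text
[ 0.61937562 -0.10897803  0.01232811] [ 4.61091566e-04 -2.47486707e-01  9.68891160e-01 -1.93704938e-04] [ 0.05326777 -0.22933672 -0.16395087]
(4540, array([ 0.606, -0.116,  0.002]), array([ 611.9, -112.9]), array([30.3, 72.7]), 30.4, 'bbox', array([207, 227, 153,  60], dtype=int32))
4807 ((618.1166381835938, -108.1619873046875), (29.38473892211914, 35.291961669921875), 30.550573348999023)
```

{"api": "apply_moves", "payload": {
  "rows": [
    {"tx": 0, "ty": 0, "tz": 0.05, "ax": 0, "ay": 0, "az": 0},
    {"tx": 0, "ty": 0, "tz": 0.1, "ax": 0, "ay": 0, "az": 0},
    {"tx": 0, "ty": 0, "tz": 0.1, "ax": 0, "ay": 0, "az": 0}
  ]
}}

```text
clock: 9.48
position: [0.6195, -0.1089, 0.0116]
tool_rot: [0.001, -0.248, 0.969, -0.0]
ft_force: [-1.2, 0.4, 3.5]
width: 0.247
grasp_force: 59.3
```

{"api": "apply_moves", "payload": {
  "rows": [
    {"tx": 0, "ty": 0, "tz": 0, "ax": 0, "ay": 0, "az": 0},
    {"tx": 0, "ty": 0, "tz": 0, "ax": 0, "ay": 0, "az": 0},
    {"tx": 0, "ty": 0, "tz": 0, "ax": 0, "ay": 0, "az": 0},
    {"tx": 0, "ty": 0, "tz": 0, "ax": 0, "ay": 0, "az": 0},
    {"tx": 0, "ty": 0, "tz": 0, "ax": 0, "ay": 0, "az": 0}
  ],
  "jaw": 0
}}

```text
clock: 9.9
position: [0.6189, -0.1089, 0.0107]
tool_rot: [-0.0, -0.248, 0.969, 0.0]
ft_force: [1.0, 0.5, -0.6]
width: 0.933
grasp_force: 0.0
```

{"api": "apply_moves", "payload": {
  "rows": [
    {"tx": 0, "ty": 0, "tz": -2, "ax": 0, "ay": 0, "az": 0},
    {"tx": 0, "ty": 0, "tz": -5, "ax": 0, "ay": 0, "az": 0},
    {"tx": 0, "ty": 0, "tz": -8, "ax": 0, "ay": 0, "az": 0},
    {"tx": 0, "ty": 0, "tz": -12, "ax": 0, "ay": 0, "az": 0},
    {"tx": 0, "ty": 0, "tz": -16, "ax": 0, "ay": 0, "az": 0}
  ]
}}

```text
clock: 10.32
position: [0.6179, -0.1088, 0.1716]
tool_rot: [-0.001, -0.248, 0.969, 0.0]
ft_force: [1.7, 0.1, 0.1]
width: 1.0
grasp_force: 0.0
```

```bash
python3 - <<'E'
from h import *
i=camera_info('wrist');im,d=capture('wrist');save(im,'w8');o=get_obs();print(o['position'],o['tool_rot'],o['width'])
P=cloud('wrist',d,i);print(holder(im,P,'blue',(.617,-.111)))
q,r=slab(P,(.618,-.108),.03,.03,.047);print(len(q),r,np.percentile(q[:,2],[5,50,95]))
E
```

```text
[ 0.62367811 -0.1095986   0.18046126] [ 0.00610853 -0.24729943  0.96891696 -0.00236689] 0.998422785976937
(1881, array([ 0.613, -0.113,  0.002]), array([ 617.9, -109.7]), array([42.3, 72.7]), 30.1, 'bbox', array([241, 164,  80,  47], dtype=int32))
929 ((619.7896728515625, -109.91934967041016), (28.713584899902344, 21.497081756591797), 29.21611785888672) [0.03504315 0.03661185 0.03848354]
```

View pics/w8.png

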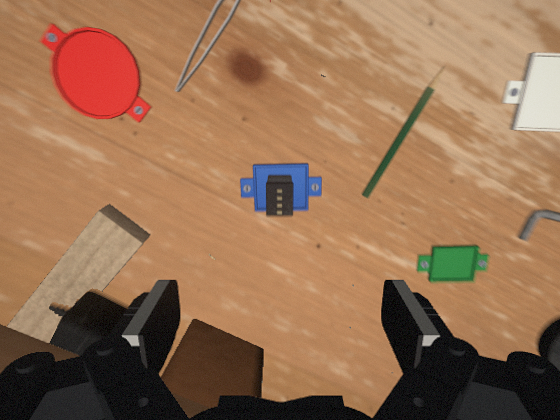

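Relay stands in the blue holder (280,195). Next the tub.

{"api": "apply_moves", "payload": {
  "rows": [
    {"tx": 2.6, "ty": -1.04, "tz": 0, "ax": 0, "ay": 0, "az": 0},
    {"tx": 5.2, "ty": -2.1, "tz": 0, "ax": 0, "ay": 0, "az": 0},
    {"tx": 7.8, "ty": -3.2, "tz": 0, "ax": 0, "ay": 0, "az": 0},
    {"tx": 10.4, "ty": -4.2, "tz": 0, "ax": 0, "ay": 0, "az": 0},
    {"tx": 13, "ty": -5.3, "tz": 0, "ax": 0, "ay": 0, "az": 0}
  ]
}}

```text
clock: 10.78
position: [0.5292, -0.2184, 0.1707]
tool_rot: [-0.0, -0.248, 0.969, 0.0]
ft_force: [0.6, 0.1, 0.3]
width: 1.003
grasp_force: 0.0
```

{"api": "apply_moves", "payload": {
  "rows": [
    {"tx": 3, "ty": -1.3, "tz": 0, "ax": 0, "ay": 0, "az": 0},
    {"tx": 6, "ty": -2.6, "tz": 0, "ax": 0, "ay": 0, "az": 0},
    {"tx": 9, "ty": -3.8, "tz": 0, "ax": 0, "ay": 0, "az": 0},
    {"tx": 12.5, "ty": -5.1, "tz": 0, "ax": 0, "ay": 0, "az": 0},
    {"tx": 12.5, "ty": -5.1, "tz": 0, "ax": 0, "ay": 0, "az": 0}
  ]
}}

```text
clock: 11.2
position: [0.4379, -0.3297, 0.1705]
tool_rot: [-0.003, -0.242, 0.97, -0.001]
ft_force: [-1.1, -0.1, -0.1]
width: 1.0
grasp_force: 0.0
```

{"api": "apply_moves", "payload": {
  "rows": [
    {"tx": 0, "ty": 0, "tz": 3, "ax": 0, "ay": 0, "az": 0},
    {"tx": 0, "ty": 0, "tz": 5, "ax": 0, "ay": 0, "az": 0},
    {"tx": 0, "ty": 0, "tz": 7, "ax": 0, "ay": 0, "az": 0},
    {"tx": 0, "ty": 0, "tz": 7, "ax": 0, "ay": 0, "az": 0},
    {"tx": 0, "ty": 0, "tz": 7, "ax": 0, "ay": 0, "az": 0}
  ]
}}

```text
clock: 11.62
position: [0.4444, -0.3219, 0.1]
tool_rot: [-0.001, -0.248, 0.969, 0.001]
ft_force: [-0.7, -0.8, -0.0]
width: 1.0
grasp_force: 0.0
```

```bash
python3 - <<'E'
from h import *
i=camera_info('wrist');im,d=capture('wrist');save(im,'w9');o=get_obs();print(o['position'],o['tool_rot'],o['width'])
P=cloud('wrist',d,i)
for z in [(.058,.068),(.034,.042)]:
  q,r=slab(P,(.444,-.321),.04,*z);print(len(q),r,cv2.minEnclosingCircle((q[:,:2]*1000).astype(np.float32)))
E
```

```text
[ 0.44528633 -0.32240555  0.10097246] [-3.79523242e-05 -2.47573752e-01  9.68869049e-01  4.34131907e-05] 1.0011662666165653
5443 ((444.4129333496094, -322.1396484375), (47.78594207763672, 47.11626052856445), 18.182708740234375) ((444.5271911621094, -321.9119567871094), 24.087711334228516)
1554 ((434.3575744628906, -320.5133361816406), (38.24597930908203, 59.63118362426758), 9.230085372924805) ((444.75091552734375, -318.5474853515625), 30.08975601196289)
```

{"api": "apply_moves", "payload": {
  "rows": [
    {"tx": 0, "ty": 0, "tz": 1.5, "ax": 0, "ay": 0, "az": 0},
    {"tx": 0, "ty": 0, "tz": 3, "ax": 0, "ay": 0, "az": 0},
    {"tx": 0, "ty": 0, "tz": 4.5, "ax": 0, "ay": 0, "az": 0},
    {"tx": 0, "ty": 0, "tz": 6, "ax": 0, "ay": 0, "az": 0},
    {"tx": 0, "ty": 0, "tz": 6, "ax": 0, "ay": 0, "az": 0}
  ]
}}

```text
clock: 12.08
position: [0.4449, -0.3221, 0.0401]
tool_rot: [-0.0, -0.248, 0.969, 0.0]
ft_force: [-0.1, -0.6, -0.2]
width: 1.001
grasp_force: 0.0
```

{"api": "apply_moves", "payload": {
  "rows": [
    {"tx": 0, "ty": 0, "tz": 0, "ax": 0, "ay": 0, "az": 0},
    {"tx": 0, "ty": 0, "tz": 0, "ax": 0, "ay": 0, "az": 0},
    {"tx": 0, "ty": 0, "tz": 0, "ax": 0, "ay": 0, "az": 0},
    {"tx": 0, "ty": 0, "tz": 0, "ax": 0, "ay": 0, "az": 0},
    {"tx": 0, "ty": 0, "tz": 0, "ax": 0, "ay": 0, "az": 0}
  ],
  "jaw": 1
}}

```text
clock: 12.5
position: [0.4459, -0.3229, 0.0426]
tool_rot: [0.001, -0.247, 0.969, -0.001]
ft_force: [-1.3, 1.0, 5.9]
width: 0.532
grasp_force: 60.1
```

{"api": "apply_moves", "payload": {
  "rows": [
    {"tx": 0, "ty": 0, "tz": 0, "ax": 0, "ay": 0, "az": 0},
    {"tx": 0, "ty": 0, "tz": 0, "ax": 0, "ay": 0, "az": 0},
    {"tx": 0, "ty": 0, "tz": 0, "ax": 0, "ay": 0, "az": 0},
    {"tx": 0, "ty": 0, "tz": 0, "ax": 0, "ay": 0, "az": 0},
    {"tx": 0, "ty": 0, "tz": 0, "ax": 0, "ay": 0, "az": 0}
  ]
}}

```text
clock: 12.92
position: [0.4459, -0.3229, 0.0426]
tool_rot: [0.001, -0.247, 0.969, -0.001]
ft_force: [-1.1, 0.6, 6.3]
width: 0.528
grasp_force: 60.1
```

{"api": "apply_moves", "payload": {
  "rows": [
    {"tx": 0, "ty": 0, "tz": -0.3, "ax": 0, "ay": 0, "az": 0},
    {"tx": 0, "ty": 0, "tz": -1, "ax": 0, "ay": 0, "az": 0},
    {"tx": 0, "ty": 0, "tz": -2.5, "ax": 0, "ay": 0, "az": 0},
    {"tx": 0, "ty": 0, "tz": -4, "ax": 0, "ay": 0, "az": 0},
    {"tx": 0, "ty": 0, "tz": -6, "ax": 0, "ay": 0, "az": 0}
  ]
}}

```text
clock: 13.33
position: [0.4444, -0.3221, 0.1013]
tool_rot: [-0.001, -0.248, 0.969, 0.001]
ft_force: [0.1, -0.7, -0.3]
width: 0.534
grasp_force: 61.3
```

```bash
python3 - <<'E'
from h import *
i=camera_info('wrist');im,d=capture('wrist');save(im,'w10');o=get_obs();print(o['position'],o['tool_rot'],o['width'])
P=cloud('wrist',d,i)
m=(np.hypot(P[...,0]-o['position'][0],P[...,1]-o['position'][1])<.02)
print('held top z',np.nanpercentile(P[m][:,2],[10,50,90]))
q,r=slab(P,(.444,-.321),.05,.03,.045);print(len(q),r,cv2.minEnclosingCircle((q[:,:2]*1000).astype(np.float32)))
print(holder(im,P,'red',H['red']))
E
```

```text
[ 0.44658583 -0.32360296  0.10516544] [ 0.00179278 -0.24738717  0.96891303 -0.00197592] 0.528063392902361
held top z [0.03722688 0.12214382 0.17807716]
3834 ((436.90362548828125, -321.61151123046875), (43.24110412597656, 58.4650993347168), 22.498071670532227) ((444.6181335449219, -318.78826904296875), 29.89209747314453)
(1738, array([ 0.592, -0.282,  0.002]), array([ 590. , -280.4]), array([43.2, 46.9]), 23.2, 'bbox', array([215, 356,  54,  43], dtype=int32))
```

View pics/w10.png

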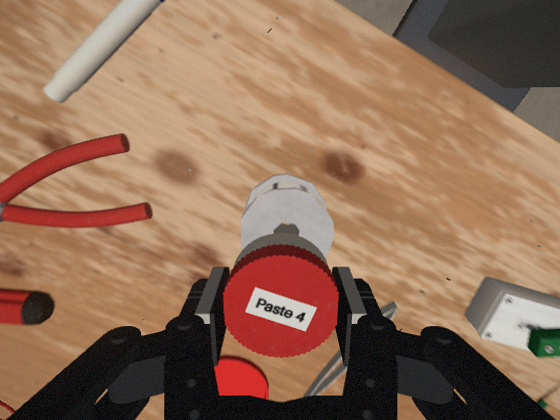

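Tub held level at (280,300), spool undisturbed. To the small red dish.

{"api": "apply_moves", "payload": {
  "rows": [
    {"tx": -3.2, "ty": -0.95, "tz": 0, "ax": 0, "ay": 0, "az": 0},
    {"tx": -6.4, "ty": -1.9, "tz": 0, "ax": 0, "ay": 0, "az": 0},
    {"tx": -9.6, "ty": -2.85, "tz": 0, "ax": 0, "ay": 0, "az": 0},
    {"tx": -12.8, "ty": -3.8, "tz": 0, "ax": 0, "ay": 0, "az": 0},
    {"tx": -15.9, "ty": -4.7, "tz": 0, "ax": 0, "ay": 0, "az": 0}
  ]
}}

```text
clock: 13.8
position: [0.6088, -0.2869, 0.1015]
tool_rot: [0.0, -0.248, 0.969, -0.0]
ft_force: [-0.1, -0.2, -1.5]
width: 0.532
grasp_force: 61.4
```

{"api": "apply_moves", "payload": {
  "rows": [
    {"tx": 0, "ty": 0, "tz": 0, "ax": 0, "ay": 0, "az": 0},
    {"tx": 0, "ty": 0, "tz": 0, "ax": 0, "ay": 0, "az": 0},
    {"tx": 0, "ty": 0, "tz": 0, "ax": 0, "ay": 0, "az": 0},
    {"tx": 0, "ty": 0, "tz": 0, "ax": 0, "ay": 0, "az": 0}
  ]
}}

```text
clock: 14.13
position: [0.6052, -0.2883, 0.1007]
tool_rot: [-0.001, -0.247, 0.969, 0.0]
ft_force: [-0.3, -0.1, -1.1]
width: 0.528
grasp_force: 61.4
```

```bash
python3 - <<'E'
from h import *
i=camera_info('wrist');im,d=capture('wrist');save(im,'w11');o=get_obs();print(o['position'],o['tool_rot'],o['width'])
P=cloud('wrist',d,i)
print(holder(im,P,'red',H['red']))
q,r=slab(P,H['red'],.06,-.002,.012)
h=cv2.cvtColor(im,cv2.COLOR_RGB2HSV);m=((h[...,0]<8)|(h[...,0]>172))&(h[...,1]>150)&(abs(P[...,2]-.004)<.008)&(np.hypot(P[...,0]-.607,P[...,1]+.287)<.04)
print(cv2.minEnclosingCircle((P[m][:,:2]*1000).astype(np.float32)))
E
```

```text
[ 0.6051363  -0.28844996  0.10072629] [-9.33673570e-04 -2.46536331e-01  9.69133096e-01  8.54900612e-05] 0.5339019475749861
(6022, array([ 0.601, -0.291,  0.002]), array([ 601.7, -287.1]), array([58. , 85.9]), 19.7, 'bbox', array([228, 166, 110,  88], dtype=int32))
((606.362548828125, -286.99853515625), 39.89800262451172)
```

{"api": "apply_moves", "payload": {
  "rows": [
    {"tx": -0.1, "ty": 0.05, "tz": 2, "ax": 0, "ay": 0, "az": 0},
    {"tx": -0.1, "ty": 0.05, "tz": 4, "ax": 0, "ay": 0, "az": 0},
    {"tx": -0.1, "ty": 0.05, "tz": 6, "ax": 0, "ay": 0, "az": 0},
    {"tx": -0.1, "ty": 0.05, "tz": 7.5, "ax": 0, "ay": 0, "az": 0},
    {"tx": -0.1, "ty": 0.05, "tz": 8.3, "ax": 0, "ay": 0, "az": 0}
  ]
}}

```text
clock: 14.6
position: [0.6055, -0.2867, 0.0158]
tool_rot: [-0.002, -0.247, 0.969, 0.001]
ft_force: [-0.7, -0.0, -0.2]
width: 0.532
grasp_force: 61.4
```

{"api": "apply_moves", "payload": {
  "rows": [
    {"tx": 0, "ty": 0, "tz": 0.3, "ax": 0, "ay": 0, "az": 0},
    {"tx": 0, "ty": 0, "tz": 0.6, "ax": 0, "ay": 0, "az": 0},
    {"tx": 0, "ty": 0, "tz": 0.9, "ax": 0, "ay": 0, "az": 0},
    {"tx": 0, "ty": 0, "tz": 1, "ax": 0, "ay": 0, "az": 0},
    {"tx": 0, "ty": 0, "tz": 1, "ax": 0, "ay": 0, "az": 0}
  ]
}}

```text
clock: 15.02
position: [0.6081, -0.2867, 0.0083]
tool_rot: [0.0, -0.247, 0.969, -0.0]
ft_force: [0.0, 0.1, -1.0]
width: 0.529
grasp_force: 61.4
```

{"api": "apply_moves", "payload": {
  "rows": [
    {"tx": 0, "ty": 0, "tz": 0.06, "ax": 0, "ay": 0, "az": 0},
    {"tx": 0, "ty": 0, "tz": 0.06, "ax": 0, "ay": 0, "az": 0}
  ]
}}

```text
clock: 15.18
position: [0.6082, -0.2866, 0.0077]
tool_rot: [0.0, -0.248, 0.969, -0.0]
ft_force: [0.2, -0.2, -1.2]
width: 0.528
grasp_force: 61.4
```

{"api": "apply_moves", "payload": {
  "rows": [
    {"tx": 0, "ty": 0, "tz": 0, "ax": 0, "ay": 0, "az": 0},
    {"tx": 0, "ty": 0, "tz": 0, "ax": 0, "ay": 0, "az": 0},
    {"tx": 0, "ty": 0, "tz": 0, "ax": 0, "ay": 0, "az": 0},
    {"tx": 0, "ty": 0, "tz": 0, "ax": 0, "ay": 0, "az": 0},
    {"tx": 0, "ty": 0, "tz": 0, "ax": 0, "ay": 0, "az": 0}
  ],
  "jaw": 0
}}

```text
clock: 15.6
position: [0.6078, -0.2865, 0.0073]
tool_rot: [0.0, -0.248, 0.969, -0.0]
ft_force: [0.6, 0.7, -0.3]
width: 1.001
grasp_force: 0.0
```

{"api": "apply_moves", "payload": {
  "rows": [
    {"tx": 0, "ty": 0, "tz": -2, "ax": 0, "ay": 0, "az": 0},
    {"tx": 0, "ty": 0, "tz": -5, "ax": 0, "ay": 0, "az": 0},
    {"tx": 0, "ty": 0, "tz": -8, "ax": 0, "ay": 0, "az": 0},
    {"tx": 0, "ty": 0, "tz": -12, "ax": 0, "ay": 0, "az": 0},
    {"tx": 0, "ty": 0, "tz": -12, "ax": 0, "ay": 0, "az": 0}
  ]
}}

```text
clock: 16.02
position: [0.6127, -0.2888, 0.135]
tool_rot: [0.006, -0.247, 0.969, -0.004]
ft_force: [1.5, -0.9, 0.3]
width: 1.003
grasp_force: 0.0
```

```bash
python3 - <<'E'
from h import *
i=camera_info('wrist');im,d=capture('wrist');save(im,'w12');o=get_obs();print(o['position'],o['tool_rot'],o['width'])
P=cloud('wrist',d,i)
q,r=slab(P,H['red'],.04,.02,.04);print(len(q),np.percentile(q[:,2],[5,50,95]),cv2.minEnclosingCircle((q[q[:,2]>.026][:,:2]*1000).astype(np.float32)))
E
```

```text
[ 0.6112375  -0.2880814   0.13217317] [ 0.00400133 -0.24737791  0.96890618 -0.00299622] 0.9967697588814513
3215 [0.02705296 0.02839373 0.0295725 ] ((607.8677978515625, -287.757568359375), 24.049837112426758)
```

{"api": "apply_moves", "payload": {
  "rows": [
    {"tx": 3.2, "ty": 1, "tz": 0, "ax": 0, "ay": 0, "az": 0},
    {"tx": 6.4, "ty": 2, "tz": 0, "ax": 0, "ay": 0, "az": 0},
    {"tx": 9.6, "ty": 3, "tz": 0, "ax": 0, "ay": 0, "az": 0},
    {"tx": 12.8, "ty": 4, "tz": 0, "ax": 0, "ay": 0, "az": 0},
    {"tx": 15.85, "ty": 5, "tz": 0, "ax": 0, "ay": 0, "az": 0}
  ]
}}

```text
clock: 16.48
position: [0.4422, -0.3185, 0.1265]
tool_rot: [-0.001, -0.248, 0.969, 0.001]
ft_force: [-0.2, -0.3, 0.4]
width: 0.998
grasp_force: 0.0
```

{"api": "apply_moves", "payload": {
  "rows": [
    {"tx": 0, "ty": 0, "tz": 2, "ax": 0, "ay": 0, "az": 0},
    {"tx": 0, "ty": 0, "tz": 4, "ax": 0, "ay": 0, "az": 0},
    {"tx": 0, "ty": 0, "tz": 6, "ax": 0, "ay": 0, "az": 0},
    {"tx": 0, "ty": 0, "tz": 6, "ax": 0, "ay": 0, "az": 0},
    {"tx": 0, "ty": 0, "tz": 6, "ax": 0, "ay": 0, "az": 0}
  ]
}}

```text
clock: 16.9
position: [0.4436, -0.3179, 0.0661]
tool_rot: [-0.001, -0.248, 0.969, 0.001]
ft_force: [0.4, -0.1, 0.4]
width: 1.0
grasp_force: 0.0
```

```bash
python3 - <<'E'
from h import *
i=camera_info('wrist');im,d=capture('wrist');save(im,'w13');o=get_obs();print(o['position'],o['tool_rot'],o['width'])
P=cloud('wrist',d,i)
q,r=slab(P,(.4447,-.3186),.05,.03,.045);print(len(q),r,np.percentile(q[:,2],[5,50,95]),cv2.minEnclosingCircle((q[:,:2]*1000).astype(np.float32)))
E
```

```text
[ 0.44452073 -0.31842552  0.06697097] [-3.91223088e-04 -2.47630077e-01  9.68854483e-01  4.26393945e-04] 1.00065695414125
8360 ((444.6355895996094, -318.3165283203125), (59.354286193847656, 58.16468048095703), 31.212726593017578) [0.03594015 0.03705877 0.03802564] ((444.9483337402344, -318.8250732421875), 30.318836212158203)
```

View pics/w13.png

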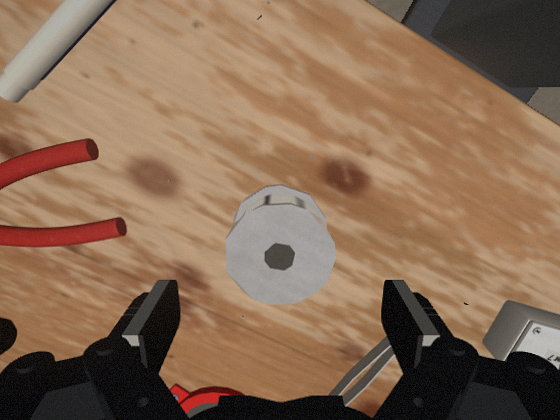

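Spool top at (280,255) is centred between the fingers; the tweezers (370,365) and box (525,335) are clear.

{"api": "apply_moves", "payload": {
  "rows": [
    {"tx": 0, "ty": 0, "tz": 1.5, "ax": 0, "ay": 0, "az": 0},
    {"tx": 0, "ty": 0, "tz": 3, "ax": 0, "ay": 0, "az": 0},
    {"tx": 0, "ty": 0, "tz": 4.5, "ax": 0, "ay": 0, "az": 0},
    {"tx": 0, "ty": 0, "tz": 5.5, "ax": 0, "ay": 0, "az": 0},
    {"tx": 0, "ty": 0, "tz": 5.95, "ax": 0, "ay": 0, "az": 0}
  ]
}}

```text
clock: 17.37
position: [0.4449, -0.3186, 0.0074]
tool_rot: [-0.0, -0.248, 0.969, 0.0]
ft_force: [0.1, 0.3, -1.1]
width: 1.003
grasp_force: 0.0
```

{"api": "apply_moves", "payload": {
  "rows": [
    {"tx": 0, "ty": 0, "tz": 0, "ax": 0, "ay": 0, "az": 0},
    {"tx": 0, "ty": 0, "tz": 0, "ax": 0, "ay": 0, "az": 0},
    {"tx": 0, "ty": 0, "tz": 0, "ax": 0, "ay": 0, "az": 0},
    {"tx": 0, "ty": 0, "tz": 0, "ax": 0, "ay": 0, "az": 0},
    {"tx": 0, "ty": 0, "tz": 0, "ax": 0, "ay": 0, "az": 0}
  ],
  "jaw": 1
}}

```text
clock: 17.78
position: [0.4451, -0.3188, 0.0088]
tool_rot: [0.0, -0.248, 0.969, -0.0]
ft_force: [-0.5, 0.4, 7.1]
width: 0.687
grasp_force: 64.9
```

{"api": "apply_moves", "payload": {
  "rows": [
    {"tx": 0, "ty": 0, "tz": 0, "ax": 0, "ay": 0, "az": 0},
    {"tx": 0, "ty": 0, "tz": 0, "ax": 0, "ay": 0, "az": 0},
    {"tx": 0, "ty": 0, "tz": 0, "ax": 0, "ay": 0, "az": 0},
    {"tx": 0, "ty": 0, "tz": 0, "ax": 0, "ay": 0, "az": 0},
    {"tx": 0, "ty": 0, "tz": 0, "ax": 0, "ay": 0, "az": 0}
  ]
}}

```text
clock: 18.2
position: [0.4451, -0.3188, 0.0088]
tool_rot: [0.0, -0.248, 0.969, -0.0]
ft_force: [-1.0, 1.7, 6.5]
width: 0.683
grasp_force: 64.9
```

{"api": "apply_moves", "payload": {
  "rows": [
    {"tx": 0, "ty": 0, "tz": -0.3, "ax": 0, "ay": 0, "az": 0},
    {"tx": 0, "ty": 0, "tz": -1, "ax": 0, "ay": 0, "az": 0},
    {"tx": 0, "ty": 0, "tz": -2, "ax": 0, "ay": 0, "az": 0},
    {"tx": 0, "ty": 0, "tz": -3, "ax": 0, "ay": 0, "az": 0},
    {"tx": 0, "ty": 0, "tz": -4, "ax": 0, "ay": 0, "az": 0}
  ]
}}

```text
clock: 18.62
position: [0.4448, -0.3188, 0.0489]
tool_rot: [0.0, -0.248, 0.969, -0.0]
ft_force: [0.0, 0.6, -2.3]
width: 0.683
grasp_force: 64.8
```

{"api": "apply_moves", "payload": {
  "rows": [
    {"tx": 0, "ty": 0, "tz": -2, "ax": 0, "ay": 0, "az": 0},
    {"tx": 0, "ty": 0, "tz": -4, "ax": 0, "ay": 0, "az": 0},
    {"tx": 0, "ty": 0, "tz": -7, "ax": 0, "ay": 0, "az": 0},
    {"tx": 0, "ty": 0, "tz": -9, "ax": 0, "ay": 0, "az": 0},
    {"tx": 0, "ty": 0, "tz": -9, "ax": 0, "ay": 0, "az": 0}
  ]
}}

```text
clock: 19.03
position: [0.4472, -0.3204, 0.1427]
tool_rot: [0.003, -0.247, 0.969, -0.003]
ft_force: [0.8, -0.3, -2.4]
width: 0.681
grasp_force: 65.1
```

```bash
python3 - <<'E'
from h import *
i=camera_info('wrist');im,d=capture('wrist');save(im,'w14');o=get_obs();print(o['position'],o['tool_rot'],o['width'],o['ft_force'])
im,d=capture('side');save(cv2.resize(im[150:330,180:360],None,fx=3,fy=3),'s14')
E
```

```text
[ 0.44623287 -0.31971386  0.14071521] [ 0.00216519 -0.24742491  0.968902   -0.00226847] 0.6864419331242967 [-0.43766522 -0.904656   -2.67560226]
```

View pics/w14.png

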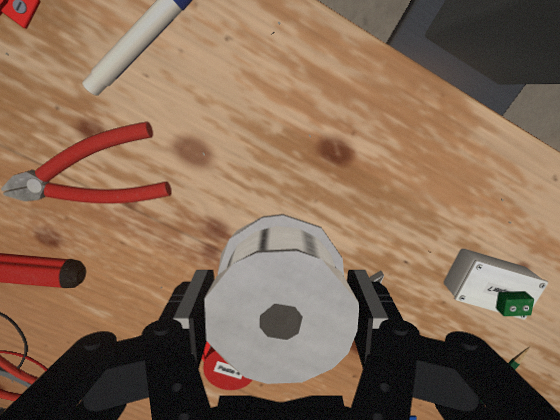

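{"api": "apply_moves", "payload": {
  "rows": [
    {"tx": -2.6, "ty": 2.6, "tz": 0, "ax": 0, "ay": 0, "az": 0},
    {"tx": -5.3, "ty": 5.2, "tz": 0, "ax": 0, "ay": 0, "az": 0},
    {"tx": -8, "ty": 7.8, "tz": 0, "ax": 0, "ay": 0, "az": 0},
    {"tx": -10.7, "ty": 10.5, "tz": 0, "ax": 0, "ay": 0, "az": 0},
    {"tx": -13.4, "ty": 13.1, "tz": 0, "ax": 0, "ay": 0, "az": 0}
  ]
}}

```text
clock: 19.55
position: [0.4982, -0.1375, 0.1364]
tool_rot: [-0.002, -0.247, 0.969, 0.001]
ft_force: [0.7, 0.5, -3.3]
width: 0.682
grasp_force: 65.1
```

{"api": "apply_moves", "payload": {
  "rows": [
    {"tx": -1.8, "ty": 3.3, "tz": 0, "ax": 0, "ay": 0, "az": 0},
    {"tx": -3.6, "ty": 6.7, "tz": 0, "ax": 0, "ay": 0, "az": 0},
    {"tx": -5.4, "ty": 10, "tz": 0, "ax": 0, "ay": 0, "az": 0},
    {"tx": -7.2, "ty": 13.4, "tz": 0, "ax": 0, "ay": 0, "az": 0},
    {"tx": -9.1, "ty": 16.7, "tz": 0, "ax": 0, "ay": 0, "az": 0}
  ]
}}

```text
clock: 19.97
position: [0.4972, 0.0523, 0.1364]
tool_rot: [-0.002, -0.248, 0.969, 0.0]
ft_force: [0.8, 0.0, -3.0]
width: 0.685
grasp_force: 65.1
```

{"api": "apply_moves", "payload": {
  "rows": [
    {"tx": -0.7, "ty": 4, "tz": 0, "ax": 0, "ay": 0, "az": 0},
    {"tx": -1.4, "ty": 8, "tz": 0, "ax": 0, "ay": 0, "az": 0},
    {"tx": -2.2, "ty": 12, "tz": 0, "ax": 0, "ay": 0, "az": 0},
    {"tx": -2.9, "ty": 16, "tz": 0, "ax": 0, "ay": 0, "az": 0},
    {"tx": -3.6, "ty": 19.8, "tz": 0, "ax": 0, "ay": 0, "az": 0}
  ]
}}

```text
clock: 20.38
position: [0.4336, 0.2432, 0.1365]
tool_rot: [-0.002, -0.248, 0.969, -0.0]
ft_force: [0.2, -0.2, -3.1]
width: 0.679
grasp_force: 65.1
```

{"api": "apply_moves", "payload": {
  "rows": [
    {"tx": 0, "ty": 0, "tz": 0, "ax": 0, "ay": 0, "az": 0},
    {"tx": 0, "ty": 0, "tz": 0, "ax": 0, "ay": 0, "az": 0},
    {"tx": 0, "ty": 0, "tz": 0, "ax": 0, "ay": 0, "az": 0},
    {"tx": 0, "ty": 0, "tz": 0, "ax": 0, "ay": 0, "az": 0}
  ]
}}

```text
clock: 20.72
position: [0.4356, 0.2397, 0.1369]
tool_rot: [-0.001, -0.246, 0.969, -0.001]
ft_force: [0.7, -0.7, -2.9]
width: 0.685
grasp_force: 65.3
```

```bash
python3 - <<'E'
from h import *
i=camera_info('wrist');im,d=capture('wrist');save(im,'w15');o=get_obs();print(o['position'],o['tool_rot'],o['width'],o['ft_force'])
P=cloud('wrist',d,i);print(holder(im,P,'grey',H['grey']))
for n in ['wrist','top']:
    if n=='top': capture(n)
    print(n,[(round(r['p'],2),np.round(r['point'],3)) for r in mark_of('spool_holder',n)[:2]])
E
```

```text
[0.43591003 0.23955352 0.13715874] [-7.57642863e-04 -2.46035536e-01  9.69260243e-01 -7.22737400e-04] 0.6802483249698591 [-0.54920706 -0.28072528 -2.74293031]
(5915, array([0.429, 0.236, 0.002]), array([430.6, 240.2]), array([64.8, 97. ]), 18.7, 'bbox', array([228, 154, 109,  85], dtype=int32))
wrist [(0.73, array([ 0.601,  0.073, -0.001])), (0.62, array([ 0.44 ,  0.243, -0.001]))]
top [(0.75, array([ 0.438,  0.242, -0.001])), (0.44, array([ 0.611, -0.287,  0.001]))]
```

View pics/w15.png

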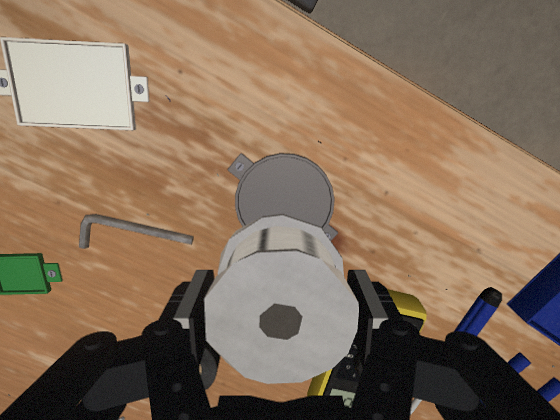

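{"api": "apply_moves", "payload": {
  "rows": [
    {"tx": 0, "ty": 0, "tz": 2.5, "ax": 0, "ay": 0, "az": 0},
    {"tx": 0, "ty": 0, "tz": 5, "ax": 0, "ay": 0, "az": 0},
    {"tx": 0, "ty": 0, "tz": 7.5, "ax": 0, "ay": 0, "az": 0},
    {"tx": 0, "ty": 0, "tz": 10, "ax": 0, "ay": 0, "az": 0},
    {"tx": 0, "ty": 0, "tz": 11, "ax": 0, "ay": 0, "az": 0}
  ]
}}

```text
clock: 21.33
position: [0.4352, 0.2404, 0.0254]
tool_rot: [-0.002, -0.247, 0.969, -0.001]
ft_force: [-0.2, -0.4, -2.3]
width: 0.685
grasp_force: 65.4
```

{"api": "apply_moves", "payload": {
  "rows": [
    {"tx": 0, "ty": 0, "tz": 0.4, "ax": 0, "ay": 0, "az": 0},
    {"tx": 0, "ty": 0, "tz": 0.8, "ax": 0, "ay": 0, "az": 0},
    {"tx": 0, "ty": 0, "tz": 1.2, "ax": 0, "ay": 0, "az": 0},
    {"tx": 0, "ty": 0, "tz": 1.4, "ax": 0, "ay": 0, "az": 0},
    {"tx": 0, "ty": 0, "tz": 1.4, "ax": 0, "ay": 0, "az": 0}
  ]
}}

```text
clock: 21.75
position: [0.4363, 0.242, 0.0142]
tool_rot: [0.001, -0.247, 0.969, 0.0]
ft_force: [0.3, 0.4, -2.2]
width: 0.685
grasp_force: 65.4
```

{"api": "apply_moves", "payload": {
  "rows": [
    {"tx": 0, "ty": 0, "tz": 0.1, "ax": 0, "ay": 0, "az": 0},
    {"tx": 0, "ty": 0, "tz": 0.2, "ax": 0, "ay": 0, "az": 0},
    {"tx": 0, "ty": 0, "tz": 0.22, "ax": 0, "ay": 0, "az": 0},
    {"tx": 0, "ty": 0, "tz": 0.22, "ax": 0, "ay": 0, "az": 0}
  ]
}}

```text
clock: 22.08
position: [0.436, 0.2419, 0.0118]
tool_rot: [0.0, -0.248, 0.969, 0.0]
ft_force: [-0.1, 1.3, -0.5]
width: 0.685
grasp_force: 65.5
```

{"api": "apply_moves", "payload": {
  "rows": [
    {"tx": 0, "ty": 0, "tz": 0, "ax": 0, "ay": 0, "az": 0},
    {"tx": 0, "ty": 0, "tz": 0, "ax": 0, "ay": 0, "az": 0},
    {"tx": 0, "ty": 0, "tz": 0, "ax": 0, "ay": 0, "az": 0},
    {"tx": 0, "ty": 0, "tz": 0, "ax": 0, "ay": 0, "az": 0},
    {"tx": 0, "ty": 0, "tz": 0, "ax": 0, "ay": 0, "az": 0}
  ],
  "jaw": 0
}}

```text
clock: 22.5
position: [0.436, 0.2418, 0.0116]
tool_rot: [0.0, -0.248, 0.969, 0.0]
ft_force: [-0.1, 0.8, -0.1]
width: 0.999
grasp_force: 0.0
```

{"api": "apply_moves", "payload": {
  "rows": [
    {"tx": 0, "ty": 0, "tz": -1, "ax": 0, "ay": 0, "az": 0},
    {"tx": 0, "ty": 0, "tz": -4, "ax": 0, "ay": 0, "az": 0},
    {"tx": 0, "ty": 0, "tz": -8, "ax": 0, "ay": 0, "az": 0},
    {"tx": 0, "ty": 0, "tz": -12, "ax": 0, "ay": 0, "az": 0},
    {"tx": 0, "ty": 0, "tz": -12, "ax": 0, "ay": 0, "az": 0}
  ]
}}

```text
clock: 22.92
position: [0.4396, 0.2439, 0.1383]
tool_rot: [0.006, -0.247, 0.969, 0.002]
ft_force: [1.3, -0.3, 0.2]
width: 0.997
grasp_force: 0.0
```

```bash
python3 - <<'E'
from h import *
i=camera_info('wrist');im,d=capture('wrist');save(im,'w16');o=get_obs();print(o['position'],o['tool_rot'],o['width'],o['ft_force'])
P=cloud('wrist',d,i)
q,r=slab(P,H['grey'],.05,.03,.05);print(len(q),np.percentile(q[:,2],[5,50,95]),cv2.minEnclosingCircle((q[:,:2]*1000).astype(np.float32)))
print(holder(im,P,'grey',H['grey']))
E
```

```text
[0.43838267 0.2432333  0.13596169] [ 0.00443991 -0.24734054  0.96891722  0.00153675] 0.9992202908650759 [ 0.5524087   0.49125853 -0.66309345]
4876 [0.03888101 0.0401054  0.04120767] ((436.4124755859375, 240.9900665283203), 30.21796989440918)
(3066, array([0.42 , 0.228, 0.003]), array([431. , 241.8]), array([ 66.9, 100.8]), 10.9, 'bbox', array([226, 144, 109,  93], dtype=int32))
```

View pics/w16.png

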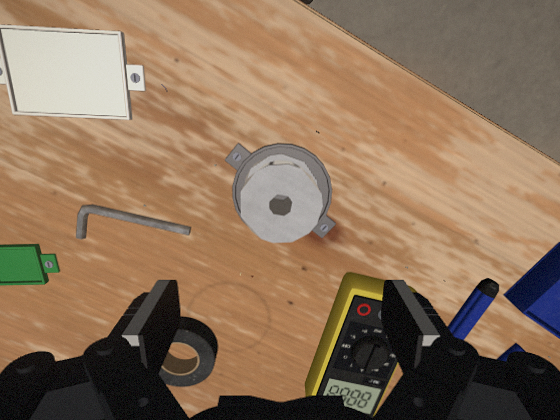

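Spool is seated in the grey dish (280,200). Next the terminal.

{"api": "apply_moves", "payload": {
  "rows": [
    {"tx": 0.8, "ty": -3.7, "tz": 0, "ax": 0, "ay": 0, "az": 0},
    {"tx": 1.6, "ty": -7.4, "tz": 0, "ax": 0, "ay": 0, "az": 0},
    {"tx": 2.4, "ty": -11.1, "tz": 0, "ax": 0, "ay": 0, "az": 0},
    {"tx": 3.2, "ty": -14.8, "tz": 0, "ax": 0, "ay": 0, "az": 0},
    {"tx": 4, "ty": -18.5, "tz": 0, "ax": 0, "ay": 0, "az": 0}
  ]
}}

```text
clock: 23.38
position: [0.4888, 0.0585, 0.1312]
tool_rot: [-0.001, -0.248, 0.969, 0.0]
ft_force: [-0.3, -0.2, 0.0]
width: 0.997
grasp_force: 0.0
```

{"api": "apply_moves", "payload": {
  "rows": [
    {"tx": 2.7, "ty": -2.5, "tz": 0, "ax": 0, "ay": 0, "az": -0.04},
    {"tx": 5.4, "ty": -5, "tz": 0, "ax": 0, "ay": 0, "az": -0.04},
    {"tx": 8.2, "ty": -7.5, "tz": 0, "ax": 0, "ay": 0, "az": -0.04},
    {"tx": 11, "ty": -10, "tz": 0, "ax": 0, "ay": 0, "az": -0.04},
    {"tx": 13.8, "ty": -12.5, "tz": 0, "ax": 0, "ay": 0, "az": -0.04}
  ]
}}

```text
clock: 23.8
position: [0.4266, -0.117, 0.1311]
tool_rot: [-0.001, -0.267, 0.964, 0.0]
ft_force: [1.1, -0.6, -0.6]
width: 0.999
grasp_force: 0.0
```

{"api": "apply_moves", "payload": {
  "rows": [
    {"tx": 0, "ty": 0, "tz": 2, "ax": 0, "ay": 0, "az": 0},
    {"tx": 0, "ty": 0, "tz": 4, "ax": 0, "ay": 0, "az": 0},
    {"tx": 0, "ty": 0, "tz": 5, "ax": 0, "ay": 0, "az": 0},
    {"tx": 0, "ty": 0, "tz": 5, "ax": 0, "ay": 0, "az": 0},
    {"tx": 0, "ty": 0, "tz": 5, "ax": 0, "ay": 0, "az": 0}
  ]
}}

```text
clock: 24.22
position: [0.4274, -0.1155, 0.081]
tool_rot: [-0.001, -0.267, 0.964, 0.001]
ft_force: [0.8, -0.5, 0.1]
width: 0.998
grasp_force: 0.0
```

```bash
python3 - <<'E'
from h import *
i=camera_info('wrist');im,d=capture('wrist');save(im,'w17');o=get_obs();print(o['position'],o['tool_rot'],o['width'],o['ft_force'])
P=cloud('wrist',d,i)
q,r=slab(P,(.429,-.116),.03,.0355,.046);print(len(q),r,np.percentile(q[:,2],[5,50,95]))
q,r=slab(P,(.426,-.127),.06,.024,.033);print(len(q),r)
E
```

```text
[ 0.42801073 -0.11541907  0.08149145] [-4.15409093e-04 -2.67026568e-01  9.63689053e-01  2.21770881e-04] 1.003483217421953 [0.11001634 0.67363676 0.52614738]
1066 ((429.1351013183594, -116.45738983154297), (16.608463287353516, 21.884315490722656), 31.90669059753418) [0.03791977 0.03955229 0.04070672]
5564 ((426.3886413574219, -126.91737365722656), (39.36582565307617, 65.03897857666016), 11.808307647705078)
```

View pics/w17.png

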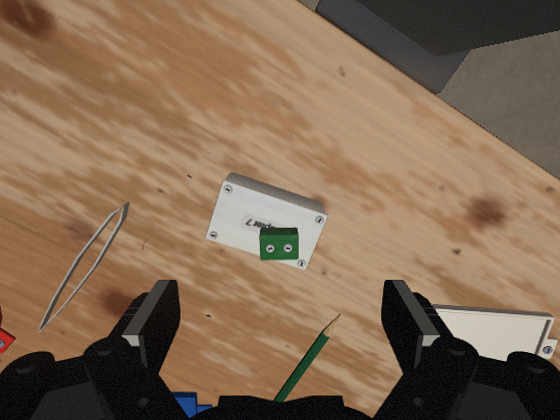

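Terminal (279,244) lies square between the fingers. Descend and grip.

{"api": "apply_moves", "payload": {
  "rows": [
    {"tx": 0, "ty": -0.1, "tz": 1.5, "ax": 0, "ay": 0, "az": 0},
    {"tx": 0, "ty": -0.1, "tz": 3, "ax": 0, "ay": 0, "az": 0},
    {"tx": 0, "ty": -0.1, "tz": 4.3, "ax": 0, "ay": 0, "az": 0},
    {"tx": 0, "ty": -0.1, "tz": 5.05, "ax": 0, "ay": 0, "az": 0},
    {"tx": 0, "ty": -0.1, "tz": 5.05, "ax": 0, "ay": 0, "az": 0}
  ]
}}

```text
clock: 24.68
position: [0.4287, -0.1161, 0.0305]
tool_rot: [-0.001, -0.267, 0.964, 0.0]
ft_force: [0.1, -0.3, 0.7]
width: 0.996
grasp_force: 0.0
```

{"api": "apply_moves", "payload": {
  "rows": [
    {"tx": 0, "ty": 0, "tz": 0, "ax": 0, "ay": 0, "az": 0},
    {"tx": 0, "ty": 0, "tz": 0, "ax": 0, "ay": 0, "az": 0},
    {"tx": 0, "ty": 0, "tz": 0, "ax": 0, "ay": 0, "az": 0},
    {"tx": 0, "ty": 0, "tz": 0, "ax": 0, "ay": 0, "az": 0},
    {"tx": 0, "ty": 0, "tz": 0, "ax": 0, "ay": 0, "az": 0}
  ],
  "jaw": 1
}}

```text
clock: 25.1
position: [0.4292, -0.1166, 0.0315]
tool_rot: [0.0, -0.267, 0.964, -0.0]
ft_force: [1.1, -0.4, 0.1]
width: 0.302
grasp_force: 0.0
```

{"api": "apply_moves", "payload": {
  "rows": [
    {"tx": 0, "ty": 0, "tz": 0, "ax": 0, "ay": 0, "az": 0},
    {"tx": 0, "ty": 0, "tz": 0, "ax": 0, "ay": 0, "az": 0},
    {"tx": 0, "ty": 0, "tz": 0, "ax": 0, "ay": 0, "az": 0},
    {"tx": 0, "ty": 0, "tz": 0, "ax": 0, "ay": 0, "az": 0},
    {"tx": 0, "ty": 0, "tz": 0, "ax": 0, "ay": 0, "az": 0}
  ]
}}

```text
clock: 25.52
position: [0.4291, -0.1166, 0.0317]
tool_rot: [0.0, -0.267, 0.964, -0.0]
ft_force: [-1.5, -0.3, 7.3]
width: 0.233
grasp_force: 58.6
```

{"api": "apply_moves", "payload": {
  "rows": [
    {"tx": 0, "ty": 0, "tz": -0.3, "ax": 0, "ay": 0, "az": 0},
    {"tx": 0, "ty": 0, "tz": -1, "ax": 0, "ay": 0, "az": 0},
    {"tx": 0, "ty": 0, "tz": -2.5, "ax": 0, "ay": 0, "az": 0},
    {"tx": 0, "ty": 0, "tz": -4, "ax": 0, "ay": 0, "az": 0},
    {"tx": 0, "ty": 0, "tz": -6, "ax": 0, "ay": 0, "az": 0}
  ]
}}

```text
clock: 25.93
position: [0.4281, -0.1163, 0.0915]
tool_rot: [-0.001, -0.267, 0.964, 0.0]
ft_force: [0.2, -0.4, -0.2]
width: 0.233
grasp_force: 58.9
```

```bash
python3 - <<'E'
from h import *
i=camera_info('wrist');im,d=capture('wrist');save(im,'w18');o=get_obs();print(o['position'],o['tool_rot'],o['width'],o['ft_force'])
P=cloud('wrist',d,i)
q,r=slab(P,(.426,-.127),.06,.024,.033);print(len(q),r)
h=cv2.cvtColor(im,cv2.COLOR_RGB2HSV);m=(h[...,0]>40)&(h[...,0]<85)&(h[...,1]>100)&(np.hypot(P[...,0]-o['position'][0],P[...,1]-o['position'][1])<.03);q=P[m];print(len(q),np.percentile(q,[1,50,99],axis=0).round(4))
E
```

```text
[ 0.42994772 -0.11687203  0.09457099] [ 0.00184069 -0.26669914  0.96377759 -0.00096471] 0.23290632299069636 [0.68918292 0.91678897 0.80732293]
6115 ((426.5557556152344, -126.70972442626953), (39.37712478637695, 65.34541320800781), 11.581477165222168)
2503 [[ 0.4035 -0.1437  0.0888]
 [ 0.4239 -0.1188  0.0994]
 [ 0.438  -0.1036  0.1749]]
```

View pics/w18.png

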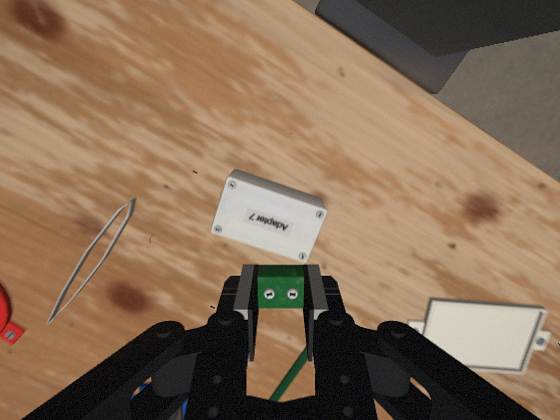

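Terminal held at (280,287), box undisturbed. That was my last picture: I've now viewed 15, one over the allowed 14, so from here I rely on numbers only.

{"api": "apply_moves", "payload": {
  "rows": [
    {"tx": -2.6, "ty": 0.7, "tz": 0, "ax": 0, "ay": 0, "az": 0},
    {"tx": -5.2, "ty": 1.4, "tz": 0, "ax": 0, "ay": 0, "az": 0},
    {"tx": -7.8, "ty": 2.2, "tz": 0, "ax": 0, "ay": 0, "az": 0},
    {"tx": -10.4, "ty": 2.9, "tz": 0, "ax": 0, "ay": 0, "az": 0},
    {"tx": -13, "ty": 3.7, "tz": 0, "ax": 0, "ay": 0, "az": 0}
  ]
}}

```text
clock: 26.4
position: [0.522, -0.0171, 0.0914]
tool_rot: [0.0, -0.267, 0.964, -0.0]
ft_force: [0.6, -0.6, -0.0]
width: 0.231
grasp_force: 58.9
```

{"api": "apply_moves", "payload": {
  "rows": [
    {"tx": -3, "ty": 0.8, "tz": 0, "ax": 0, "ay": 0, "az": 0},
    {"tx": -6, "ty": 1.7, "tz": 0, "ax": 0, "ay": 0, "az": 0},
    {"tx": -9, "ty": 2.5, "tz": 0, "ax": 0, "ay": 0, "az": 0},
    {"tx": -11.7, "ty": 3.3, "tz": 0, "ax": 0, "ay": 0, "az": 0},
    {"tx": -11.7, "ty": 3.3, "tz": 0, "ax": 0, "ay": 0, "az": 0}
  ]
}}

```text
clock: 26.82
position: [0.6098, 0.0779, 0.0919]
tool_rot: [0.004, -0.27, 0.963, 0.001]
ft_force: [0.7, 0.6, -0.4]
width: 0.23
grasp_force: 58.9
```

{"api": "apply_moves", "payload": {
  "rows": [
    {"tx": 0, "ty": 0, "tz": 0, "ax": 0, "ay": 0, "az": 0},
    {"tx": 0, "ty": 0, "tz": 0, "ax": 0, "ay": 0, "az": 0},
    {"tx": 0, "ty": 0, "tz": 0, "ax": 0, "ay": 0, "az": 0},
    {"tx": 0, "ty": 0, "tz": 0, "ax": 0, "ay": 0, "az": 0}
  ]
}}

```text
clock: 27.15
position: [0.6035, 0.0689, 0.0909]
tool_rot: [-0.001, -0.266, 0.964, -0.0]
ft_force: [0.1, -0.1, -1.1]
width: 0.235
grasp_force: 58.9
```

```bash
python3 - <<'E'
from h import *
i=camera_info('wrist');im,d=capture('wrist');o=get_obs();print(o['position'],o['tool_rot'],o['width'],o['ft_force'])
P=cloud('wrist',d,i)
print(holder(im,P,'green',(.605,.07)), 'tcp px',proj('wrist',o['position']))
print([(round(r['p'],2),np.round(r['point'],3)) for r in mark_of('terminal_holder','wrist')[:2]])
E
```

```text
[0.60372632 0.06908852 0.09100316] [-5.94532804e-04 -2.65978282e-01  9.63978809e-01 -2.37403453e-04] 0.23317409518634685 [-0.22306415 -0.56324413  0.88211272]
(3788, array([0.605, 0.072, 0.002]), array([604.4,  72.7]), array([36.8, 66.6]), 29.5, 'bbox', array([238, 195,  96,  53], dtype=int32)) tcp px [282 284]
[]
```

{"api": "apply_moves", "payload": {
  "rows": [
    {"tx": -0.1, "ty": 0.15, "tz": 2, "ax": 0, "ay": 0, "az": 0},
    {"tx": -0.1, "ty": 0.15, "tz": 4, "ax": 0, "ay": 0, "az": 0},
    {"tx": -0.1, "ty": 0.15, "tz": 6, "ax": 0, "ay": 0, "az": 0},
    {"tx": -0.1, "ty": 0.15, "tz": 7.2, "ax": 0, "ay": 0, "az": 0},
    {"tx": -0.1, "ty": 0.15, "tz": 7.6, "ax": 0, "ay": 0, "az": 0}
  ]
}}

```text
clock: 27.67
position: [0.6031, 0.0717, 0.0131]
tool_rot: [-0.002, -0.267, 0.964, 0.0]
ft_force: [-0.5, -0.8, -0.3]
width: 0.23
grasp_force: 58.9
```

{"api": "apply_moves", "payload": {
  "rows": [
    {"tx": 0, "ty": 0, "tz": 0.3, "ax": 0, "ay": 0, "az": 0},
    {"tx": 0, "ty": 0, "tz": 0.6, "ax": 0, "ay": 0, "az": 0},
    {"tx": 0, "ty": 0, "tz": 0.8, "ax": 0, "ay": 0, "az": 0},
    {"tx": 0, "ty": 0, "tz": 0.8, "ax": 0, "ay": 0, "az": 0}
  ]
}}

```text
clock: 28.0
position: [0.6051, 0.0724, 0.0074]
tool_rot: [0.0, -0.267, 0.964, -0.0]
ft_force: [-0.1, 0.4, 0.3]
width: 0.233
grasp_force: 58.9
```

{"api": "apply_moves", "payload": {
  "rows": [
    {"tx": 0, "ty": 0, "tz": 0.05, "ax": 0, "ay": 0, "az": 0},
    {"tx": 0, "ty": 0, "tz": 0.05, "ax": 0, "ay": 0, "az": 0}
  ]
}}

```text
clock: 28.17
position: [0.6051, 0.0725, 0.0071]
tool_rot: [0.0, -0.267, 0.964, -0.0]
ft_force: [0.4, 0.4, 0.0]
width: 0.233
grasp_force: 58.9
```

{"api": "apply_moves", "payload": {
  "rows": [
    {"tx": 0, "ty": 0, "tz": 0, "ax": 0, "ay": 0, "az": 0},
    {"tx": 0, "ty": 0, "tz": 0, "ax": 0, "ay": 0, "az": 0},
    {"tx": 0, "ty": 0, "tz": 0, "ax": 0, "ay": 0, "az": 0},
    {"tx": 0, "ty": 0, "tz": 0, "ax": 0, "ay": 0, "az": 0},
    {"tx": 0, "ty": 0, "tz": 0, "ax": 0, "ay": 0, "az": 0}
  ],
  "jaw": 0
}}

```text
clock: 28.58
position: [0.6048, 0.0724, 0.0066]
tool_rot: [0.0, -0.267, 0.964, -0.0]
ft_force: [-0.2, -0.5, -0.1]
width: 0.92
grasp_force: 0.0
```

{"api": "apply_moves", "payload": {
  "rows": [
    {"tx": 0, "ty": 0, "tz": -1, "ax": 0, "ay": 0, "az": 0},
    {"tx": 0, "ty": 0, "tz": -4, "ax": 0, "ay": 0, "az": 0},
    {"tx": 0, "ty": 0, "tz": -8, "ax": 0, "ay": 0, "az": 0},
    {"tx": 0, "ty": 0, "tz": -11, "ax": 0, "ay": 0, "az": 0},
    {"tx": 0, "ty": 0, "tz": -11, "ax": 0, "ay": 0, "az": 0}
  ]
}}

```text
clock: 29.0
position: [0.6093, 0.0729, 0.1234]
tool_rot: [0.006, -0.267, 0.964, -0.001]
ft_force: [0.9, -0.2, 0.9]
width: 1.005
grasp_force: 0.0
```

```bash
python3 - <<'E'
from h import *
i=camera_info('wrist');im,d=capture('wrist');save(im,'w20');o=get_obs();print(o['position'],o['tool_rot'],o['width'],o['ft_force'])
P=cloud('wrist',d,i)
q,r=slab(P,(.605,.071),.03,.0085,.03);print(len(q),r,np.percentile(q[:,2],[5,50,95]))
print(holder(im,P,'green',(.605,.07)))
E
```

```text
[0.60769914 0.0727548  0.1208491 ] [ 4.19097681e-03 -2.66734141e-01  9.63760952e-01 -4.02041679e-04] 1.0031865116160916 [-0.22821525  1.6732287  -0.36014507]
672 ((605.5527954101562, 71.78353881835938), (16.477510452270508, 21.758575439453125), 31.40992546081543) [0.0112429  0.01409041 0.01532898]
(2938, array([0.603, 0.071, 0.003]), array([604.5,  72.4]), array([36.3, 66.5]), 30.1, 'bbox', array([242, 173,  87,  47], dtype=int32))
```

{"api": "apply_moves", "payload": {
  "rows": [
    {"tx": 2.6, "ty": -0.8, "tz": 0, "ax": 0, "ay": 0, "az": 0},
    {"tx": 5.2, "ty": -1.6, "tz": 0, "ax": 0, "ay": 0, "az": 0},
    {"tx": 7.8, "ty": -2.4, "tz": 0, "ax": 0, "ay": 0, "az": 0},
    {"tx": 10.4, "ty": -3.2, "tz": 0, "ax": 0, "ay": 0, "az": 0},
    {"tx": 13, "ty": -4, "tz": 0, "ax": 0, "ay": 0, "az": 0}
  ]
}}

```text
clock: 29.47
position: [0.512, -0.0296, 0.1159]
tool_rot: [-0.001, -0.267, 0.964, 0.0]
ft_force: [-0.6, -0.5, -0.2]
width: 0.997
grasp_force: 0.0
```

{"api": "apply_moves", "payload": {
  "rows": [
    {"tx": 3, "ty": -0.9, "tz": 0, "ax": 0, "ay": 0, "az": 0.1},
    {"tx": 6, "ty": -1.8, "tz": 0, "ax": 0, "ay": 0, "az": 0.2},
    {"tx": 9, "ty": -2.8, "tz": 0, "ax": 0, "ay": 0, "az": 0.3},
    {"tx": 12.55, "ty": -3.9, "tz": 0, "ax": 0, "ay": 0, "az": 0.336},
    {"tx": 12.55, "ty": -3.9, "tz": 0, "ax": 0, "ay": 0, "az": 0.336}
  ]
}}

```text
clock: 29.88
position: [0.4183, -0.1315, 0.1157]
tool_rot: [-0.005, -0.097, 0.995, -0.0]
ft_force: [-1.1, 1.0, 0.4]
width: 0.997
grasp_force: 0.0
```

{"api": "apply_moves", "payload": {
  "rows": [
    {"tx": 0, "ty": 0, "tz": 2, "ax": 0, "ay": 0, "az": 0},
    {"tx": 0, "ty": 0, "tz": 4, "ax": 0, "ay": 0, "az": 0},
    {"tx": 0, "ty": 0, "tz": 5, "ax": 0, "ay": 0, "az": 0},
    {"tx": 0, "ty": 0, "tz": 5, "ax": 0, "ay": 0, "az": 0},
    {"tx": 0, "ty": 0, "tz": 5, "ax": 0, "ay": 0, "az": 0}
  ]
}}

```text
clock: 30.3
position: [0.4254, -0.1265, 0.0659]
tool_rot: [-0.001, -0.102, 0.995, 0.0]
ft_force: [0.3, -0.6, 0.0]
width: 1.001
grasp_force: 0.0
```

```bash
python3 - <<'E'
from h import *
i=camera_info('wrist');im,d=capture('wrist');save(im,'w21');o=get_obs();print(o['position'],o['tool_rot'],o['width'],o['ft_force'])
P=cloud('wrist',d,i)
q,r=slab(P,(.426,-.127),.06,.024,.033);print(len(q),r)
# anything else tall near finger tracks
q,_=slab(P,(.426,-.127),.08,.008,.06);m=q[np.hypot(q[:,0]-.4265,q[:,1]+.127)>.04];print(len(m), m.mean(0) if len(m) else '')
E
```

```text
[ 0.42599409 -0.12663884  0.0664352 ] [-4.56827625e-04 -1.02028902e-01  9.94781318e-01  1.52917031e-04] 1.0023965397036407 [-0.26210042  1.02737532  0.42322797]
7360 ((426.61126708984375, -126.94758605957031), (39.343772888183594, 65.06487274169922), 11.80429744720459)
0
```

{"api": "apply_moves", "payload": {
  "rows": [
    {"tx": 0, "ty": 0, "tz": 1.2, "ax": 0, "ay": 0, "az": 0},
    {"tx": 0, "ty": 0, "tz": 2.4, "ax": 0, "ay": 0, "az": 0},
    {"tx": 0, "ty": 0, "tz": 3.6, "ax": 0, "ay": 0, "az": 0},
    {"tx": 0, "ty": 0, "tz": 4.8, "ax": 0, "ay": 0, "az": 0},
    {"tx": 0, "ty": 0, "tz": 5.7, "ax": 0, "ay": 0, "az": 0}
  ]
}}

```text
clock: 30.77
position: [0.4269, -0.1268, 0.0095]
tool_rot: [0.001, -0.102, 0.995, -0.0]
ft_force: [-0.5, -0.2, 1.2]
width: 1.003
grasp_force: 0.0
```

{"api": "apply_moves", "payload": {
  "rows": [
    {"tx": 0, "ty": 0, "tz": 0, "ax": 0, "ay": 0, "az": 0},
    {"tx": 0, "ty": 0, "tz": 0, "ax": 0, "ay": 0, "az": 0},
    {"tx": 0, "ty": 0, "tz": 0, "ax": 0, "ay": 0, "az": 0},
    {"tx": 0, "ty": 0, "tz": 0, "ax": 0, "ay": 0, "az": 0},
    {"tx": 0, "ty": 0, "tz": 0, "ax": 0, "ay": 0, "az": 0}
  ],
  "jaw": 1
}}

```text
clock: 31.18
position: [0.4267, -0.1268, 0.0102]
tool_rot: [0.001, -0.102, 0.995, -0.0]
ft_force: [-0.2, -0.0, 3.1]
width: 0.74
grasp_force: 66.4
```

{"api": "apply_moves", "payload": {
  "rows": [
    {"tx": 0, "ty": 0, "tz": 0, "ax": 0, "ay": 0, "az": 0},
    {"tx": 0, "ty": 0, "tz": 0, "ax": 0, "ay": 0, "az": 0},
    {"tx": 0, "ty": 0, "tz": 0, "ax": 0, "ay": 0, "az": 0},
    {"tx": 0, "ty": 0, "tz": 0, "ax": 0, "ay": 0, "az": 0}
  ]
}}

```text
clock: 31.52
position: [0.4266, -0.1269, 0.0101]
tool_rot: [0.001, -0.102, 0.995, -0.0]
ft_force: [-1.0, 0.8, 6.3]
width: 0.742
grasp_force: 66.8
```

{"api": "apply_moves", "payload": {
  "rows": [
    {"tx": 0, "ty": 0, "tz": -0.3, "ax": 0, "ay": 0, "az": 0},
    {"tx": 0, "ty": 0, "tz": -1, "ax": 0, "ay": 0, "az": 0},
    {"tx": 0, "ty": 0, "tz": -2.5, "ax": 0, "ay": 0, "az": 0},
    {"tx": 0, "ty": 0, "tz": -4, "ax": 0, "ay": 0, "az": 0},
    {"tx": 0, "ty": 0, "tz": -6, "ax": 0, "ay": 0, "az": 0}
  ]
}}

```text
clock: 31.93
position: [0.4254, -0.1266, 0.0698]
tool_rot: [-0.001, -0.102, 0.995, 0.0]
ft_force: [-0.2, -0.5, -2.3]
width: 0.743
grasp_force: 66.3
```

```bash
python3 - <<'E'
from h import *
i=camera_info('wrist');im,d=capture('wrist');save(im,'w22');o=get_obs();print(o['position'],o['tool_rot'],o['width'],o['ft_force'])
P=cloud('wrist',d,i);p=o['position']
q,r=slab(P,p,.03,p[2]+.005,p[2]+.03);print(len(q),r)
A=np.c_[q[:,:2]-p[:2],np.ones(len(q))];k=np.abs(q[:,2]-np.median(q[:,2]))<.005;print('tilt',np.linalg.lstsq(A[k],q[k][:,2],rcond=None)[0], 'top-tcp',np.median(q[:,2])-p[2])
E
```

```text
[ 0.42708013 -0.12711702  0.07291065] [ 1.69695300e-03 -1.01753583e-01  9.94808031e-01 -5.56983364e-04] 0.7440495111442081 [ 0.04728312 -0.97986978  0.80788873]
11977 ((425.5467834472656, -127.40968322753906), (39.618431091308594, 59.80877685546875), 11.134305000305176)
tilt [0.00760196 0.00258399 0.08723997] top-tcp 0.014294628657334052
```

{"api": "apply_moves", "payload": {
  "rows": [
    {"tx": -1.6, "ty": 2.1, "tz": 0, "ax": 0, "ay": 0, "az": 0},
    {"tx": -3.2, "ty": 4.2, "tz": 0, "ax": 0, "ay": 0, "az": 0},
    {"tx": -4.8, "ty": 6.3, "tz": 0, "ax": 0, "ay": 0, "az": 0},
    {"tx": -6.3, "ty": 8.3, "tz": 0, "ax": 0, "ay": 0, "az": 0},
    {"tx": -6.3, "ty": 8.3, "tz": 0, "ax": 0, "ay": 0, "az": 0}
  ]
}}

```text
clock: 32.4
position: [0.4746, -0.027, 0.0698]
tool_rot: [0.002, -0.106, 0.994, 0.001]
ft_force: [0.7, -0.4, -2.2]
width: 0.745
grasp_force: 66.4
```

{"api": "apply_moves", "payload": {
  "rows": [
    {"tx": 0.4, "ty": 2.3, "tz": 0, "ax": 0, "ay": 0, "az": -0.06},
    {"tx": 0.8, "ty": 4.6, "tz": 0, "ax": 0, "ay": 0, "az": -0.12},
    {"tx": 1.3, "ty": 7, "tz": 0, "ax": 0, "ay": 0, "az": -0.19},
    {"tx": 1.8, "ty": 9.9, "tz": 0, "ax": 0, "ay": 0, "az": -0.25},
    {"tx": 1.8, "ty": 9.9, "tz": 0, "ax": 0, "ay": 0, "az": -0.25}
  ]
}}

```text
clock: 32.82
position: [0.4304, 0.0654, 0.0693]
tool_rot: [-0.001, -0.23, 0.973, 0.002]
ft_force: [-0.8, 0.7, -1.2]
width: 0.74
grasp_force: 66.6
```

{"api": "apply_moves", "payload": {
  "rows": [
    {"tx": 0, "ty": 0, "tz": 0, "ax": 0, "ay": 0, "az": 0},
    {"tx": 0, "ty": 0, "tz": 0, "ax": 0, "ay": 0, "az": 0},
    {"tx": 0, "ty": 0, "tz": 0, "ax": 0, "ay": 0, "az": 0},
    {"tx": 0, "ty": 0, "tz": 0, "ax": 0, "ay": 0, "az": 0},
    {"tx": 0, "ty": 0, "tz": 0, "ax": 0, "ay": 0, "az": 0}
  ]
}}

```text
clock: 33.23
position: [0.4338, 0.0594, 0.0695]
tool_rot: [0.0, -0.224, 0.975, -0.0]
ft_force: [-0.2, -1.2, -1.1]
width: 0.742
grasp_force: 66.6
```

```bash
python3 - <<'E'
from h import *
i=camera_info('wrist');im,d=capture('wrist');save(im,'w23');o=get_obs();print(o['position'],o['tool_rot'],o['width'],o['ft_force'])
P=cloud('wrist',d,i);p=o['position']
q,r=slab(P,p,.045,p[2]+.012,p[2]+.022);print(len(q),r,np.median(q[:,2])-p[2])
print(holder(im,P,'white',H['white']))
E
```

```text
[0.43372651 0.05961174 0.06951205] [ 7.24175264e-05 -2.24190994e-01  9.74545203e-01 -2.00963283e-04] 0.7446716284278698 [ 0.35203126 -0.05544131 -1.99789763]
13977 ((433.5233459472656, 59.39922332763672), (39.600467681884766, 88.4664535522461), 26.13570213317871) 0.017427406039195473
(7628, array([0.422, 0.058, 0.002]), array([424.3,  59. ]), array([ 39.8, 109.5]), 25.1, 'bbox', array([201, 187, 174,  61], dtype=int32))
```

{"api": "apply_moves", "payload": {
  "rows": [
    {"tx": 0, "ty": 0.18, "tz": 1.5, "ax": 0, "ay": 0, "az": 0},
    {"tx": 0, "ty": 0.18, "tz": 3, "ax": 0, "ay": 0, "az": 0},
    {"tx": 0, "ty": 0.18, "tz": 4.2, "ax": 0, "ay": 0, "az": 0},
    {"tx": 0, "ty": 0.18, "tz": 4.8, "ax": 0, "ay": 0, "az": 0},
    {"tx": 0, "ty": 0.18, "tz": 5.2, "ax": 0, "ay": 0, "az": 0}
  ]
}}

```text
clock: 33.7
position: [0.4325, 0.0618, 0.0168]
tool_rot: [-0.0, -0.225, 0.974, -0.0]
ft_force: [0.5, 0.5, -1.4]
width: 0.748
grasp_force: 66.5
```

{"api": "apply_moves", "payload": {
  "rows": [
    {"tx": 0, "ty": 0, "tz": 0.2, "ax": 0, "ay": 0, "az": 0},
    {"tx": 0, "ty": 0, "tz": 0.4, "ax": 0, "ay": 0, "az": 0},
    {"tx": 0, "ty": 0, "tz": 0.4, "ax": 0, "ay": 0, "az": 0},
    {"tx": 0, "ty": 0, "tz": 0.4, "ax": 0, "ay": 0, "az": 0}
  ]
}}

```text
clock: 34.03
position: [0.4329, 0.0622, 0.0138]
tool_rot: [0.0, -0.225, 0.974, -0.0]
ft_force: [0.7, 1.4, -1.6]
width: 0.739
grasp_force: 66.5
```

{"api": "apply_moves", "payload": {
  "rows": [
    {"tx": 0, "ty": 0, "tz": 0.06, "ax": 0, "ay": 0, "az": 0},
    {"tx": 0, "ty": 0, "tz": 0.06, "ax": 0, "ay": 0, "az": 0}
  ]
}}

```text
clock: 34.2
position: [0.4329, 0.0623, 0.0132]
tool_rot: [0.0, -0.225, 0.974, -0.0]
ft_force: [0.6, -0.0, -1.2]
width: 0.742
grasp_force: 66.6
```

{"api": "apply_moves", "payload": {
  "rows": [
    {"tx": 0, "ty": 0, "tz": 0, "ax": 0, "ay": 0, "az": 0},
    {"tx": 0, "ty": 0, "tz": 0, "ax": 0, "ay": 0, "az": 0},
    {"tx": 0, "ty": 0, "tz": 0, "ax": 0, "ay": 0, "az": 0},
    {"tx": 0, "ty": 0, "tz": 0, "ax": 0, "ay": 0, "az": 0},
    {"tx": 0, "ty": 0, "tz": 0, "ax": 0, "ay": 0, "az": 0}
  ],
  "jaw": 0
}}

```text
clock: 34.62
position: [0.4327, 0.0622, 0.013]
tool_rot: [0.0, -0.225, 0.974, -0.0]
ft_force: [0.1, 1.2, -0.2]
width: 1.004
grasp_force: 0.0
```

{"api": "apply_moves", "payload": {
  "rows": [
    {"tx": 0, "ty": 0, "tz": -1, "ax": 0, "ay": 0, "az": 0},
    {"tx": 0, "ty": 0, "tz": -4, "ax": 0, "ay": 0, "az": 0},
    {"tx": 0, "ty": 0, "tz": -8, "ax": 0, "ay": 0, "az": 0},
    {"tx": 0, "ty": 0, "tz": -12, "ax": 0, "ay": 0, "az": 0},
    {"tx": 0, "ty": 0, "tz": -16, "ax": 0, "ay": 0, "az": 0}
  ]
}}

```text
clock: 35.03
position: [0.4316, 0.0619, 0.1751]
tool_rot: [-0.0, -0.225, 0.974, 0.0]
ft_force: [1.0, 0.1, 0.3]
width: 0.999
grasp_force: 0.0
```

{"api": "apply_moves", "payload": {
  "rows": [
    {"tx": 0, "ty": 0, "tz": 0, "ax": 0, "ay": 0, "az": 0},
    {"tx": 0, "ty": 0, "tz": 0, "ax": 0, "ay": 0, "az": 0},
    {"tx": 0, "ty": 0, "tz": 0, "ax": 0, "ay": 0, "az": 0},
    {"tx": 0, "ty": 0, "tz": 0, "ax": 0, "ay": 0, "az": 0},
    {"tx": 0, "ty": 0, "tz": 0, "ax": 0, "ay": 0, "az": 0}
  ]
}}

```text
clock: 35.45
position: [0.4313, 0.0619, 0.1716]
tool_rot: [-0.002, -0.225, 0.974, -0.0]
ft_force: [-0.6, -0.3, 0.1]
width: 0.997
grasp_force: 0.0
```

```bash
python3 - <<'E'
from h import *
i=camera_info('wrist');im,d=capture('wrist');save(im,'w24');o=get_obs();print(o['position'],o['clock'],o['width'],o['ft_force'])
P=cloud('wrist',d,i)
q,r=slab(P,(.433,.061),.06,.025,.04);print(len(q),r,np.percentile(q[:,2],[5,50,95]))
q,r=slab(P,(.433,.061),.06,.0045,.012);print('lip',len(q),r)
print(holder(im,P,'white',H['white']))
im,d=capture('side')
for l in ['relay','tub','spool','terminal','metal_box']: print(l,[(round(r['p'],2),np.round(r['point'],3)) for r in mark_of(l,'side')[:1]])
E
```

```text
[0.43148984 0.06193246 0.17158554] 35.5 0.9973253540587795 [-0.92446393 -0.69477032 -0.22457083]
3483 ((433.2064514160156, 61.53458023071289), (38.69437789916992, 65.0721206665039), 26.17599105834961) [0.02936472 0.03064285 0.03194584]
lip 887 ((431.7330017089844, 67.04634094238281), (60.77320098876953, 93.57353210449219), 26.51759147644043)
(2177, array([0.418, 0.057, 0.002]), array([433.1,  62.9]), array([ 58.7, 109.8]), 26.1, 'bbox', array([221, 158, 121,  64], dtype=int32))
relay [(0.45, array([ 0.619, -0.107,  0.003]))]
tub [(0.57, array([ 0.61 , -0.287,  0.001]))]
spool [(0.56, array([0.435, 0.24 , 0.002]))]
terminal [(0.35, array([0.605, 0.073, 0.004]))]
metal_box [(0.47, array([0.431, 0.061, 0.002]))]
```

All five pieces measure as seated in their holders and the gripper is clear of everything.

```bash
python3 -c "
from rig import ctrl; print(ctrl.hand_in())"
```

```text
the job is handed in; nothing more can be done
None
```

I handed the job in with all five pieces measured as seated upright in their own holders, at about 35.5 s of the 122 s allowed and with the gripper clear; the hand-in returned no verdict, and I viewed 15 pictures, one over the limit of 14.

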